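# Turn the label spindle flat side up, lay it in the printer and lock it

### The job

Take the blue label spindle from its grey parking stand and lay it in the two V-shaped bearings of the open label printer, turned so that its flat faces straight up. Then swing the yellow keeper down onto the flat, fully home, and let go. Do not drop the spindle, and leave the other things on the desk where they are.

Things in the scene. Friction and masses are not known exactly. Their poses are not given: they have to be found in the camera images.
- spindle: Label spindle, 196 mm long (own z), about 0.35 kg; origin at its centre. Middle 128 mm: blue barrel, 36 mm diameter, with a bare aluminium flat along it. Each end: steel journal, 26 mm diameter, 34 mm long. Ends alike: either may go either way. Starts level in the stand, flat up to 150 deg from up, either way; stays at the roll in which it is left. A pad closing near the flat pulls it square to the pad.
- flat (a point): Middle of the spindle's flat, which looks along the spindle's own +x, 14 mm from its axis; 22 mm wide. Across flat and back the barrel measures 32 mm, elsewhere up to 36 mm. Axes as the spindle's.
- stand: Grey parking stand, fixed. Origin: centre of its underside on the desk. Base 190 (own x) x 75 x 12 mm. The spindle lies along own x, axis 120 mm above the desk, journals in 90 degree V notches (mouth 37 mm, tops 120 mm above the desk) of two uprights 34 mm wide, 10 mm thick, at own x -75 and +75 mm; the barrel hangs free between them, 6 mm to spare at each end.
- printer: Label printer, cover off, fixed: white base, own x -70 to +100, y -100 to +100 mm, 45 mm high; origin on the desk below the bearings; front looks along own -x. Two grey uprights at own y -75 and +75 mm with V notches exactly like the stand's. Behind them posts (own x 40 to 66 mm, same y) rise to 255 mm.
- seat (a point): Where the centre of the seated spindle lies: midway between the printer's bearings, 120 mm above the desk, spindle along the printer's own y (6 mm of play each way along it). Let go off centre, the spindle rolls down the V and turns by 5 to 6 degrees for each mm it was off, in the stand too. Axes as the printer's.
- guide_bar (a point): Middle of the printer's steel guide bar, 12 mm thick, 150 mm long along own y, at printer x +34 mm, 245 mm above the desk. It blocks a hand coming straight down on the bearings: lean the hand 25 to 45 degrees to the printer's front, and grip some 8 mm to the own -y side of the middle to clear the open keeper (own y +46 to +62 mm).
- keeper (a joint): Keeper hinge, rad: 0 = down, lying on the flat of a seated spindle; grows as it swings up and back. Starts at 0.55 to 0.75. Stays where it is left (about 2 N at the tip moves it); if the flat does not face up it stops near 0.05; with no spindle it sinks to -0.05.
- keeper_tip (a point): Middle of the upper edge of the keeper's free end. Keeper: yellow bar, 100 mm long, 16 mm wide (along y), 8 mm thick, hinged at printer x +75, y +54 mm, 138 mm above the desk. From the hinge it points to the printer's front, rising when open: push it down from above near its tip. Down, its upper face is 142 mm above the desk, its end at printer x -25 mm.
- amber_jar: Bystander: amber jar with a white cap, 48 mm across, 85 mm high. Origin: centre of its underside. Leave it where it is.
- white_bottle: Bystander: white bottle with a blue cap, 56 mm across, 100 mm high. Origin: centre of its underside. Leave it where it is.
- label_roll: Bystander: roll of paper labels standing on its end face, 76 mm across, 50 mm high. Origin: centre of its underside. Leave it where it is.
- stamp: Bystander: rubber stamp, green 60 x 36 mm block with a black knob, 57 mm high. Origin: centre of its underside. Leave it where it is.
- stapler: Bystander: red and black stapler, 130 mm long (own x), 34 mm wide, 52 mm high. Origin: centre of its underside. Leave it where it is.
- tape_dispenser: Bystander: black tape dispenser, 140 mm long (own x), 50 mm wide, 75 mm high. Origin: centre of its underside. Leave it where it is.
- pen_pot: Bystander: white and green pot full of pens, 85 mm across, about 180 mm high with the pens. Origin: centre of its underside. Leave it where it is.
Mind the look-alikes: they are no part of the job. What is meant by the spindle is not pink, and is the smaller of those in its own colour.

How it is judged:
At the end, for the whole second after the job is handed in: The spindle lies still in both bearings of the printer (centre within 10 mm of seat, axis within 0.06 rad of the printer's y), its flat within 0.15 rad of straight up, and the keeper is down on it (joint below 0.035 rad) (distance between spindle and seat below 0.01 m and angle between the z axis of spindle and the y axis of printer, either way round below 0.06 rad and angle between spindle's own x axis and vertical below 0.15 rad and value of joint keeper below 0.035 rad and linear speed of spindle below 0.01 m/s); the robot touches nothing.
It fails at once if the spindle is dropped or knocked down from its bearings (height (world z) of spindle below 0.09 m).
It fails at once if a bystander is shifted by more than 25 mm (distance of any of amber_jar, white_bottle, label_roll, stamp, stapler, tape_dispenser, pen_pot from where it was at the start of the episode above 0.025 m).
It also fails if it takes over 72 s, if anything falls off the work surface, if the arm or the gripper's body presses on something with over 40 N, if the wrist force passes 120 N, or if a joint passes its speed limit or range.

### The arm

A 6-joint arm with a two-finger parallel gripper is mounted at the origin on the work surface. World frame = base frame: x ahead of the robot, y to its left, z up, the work surface at z = 0. Lengths are in m, angles in rad, forces in N, time in s.
With the tool pointing down it reaches from about 0.325 to 0.775 m from the base axis. Payload 5.5 kg.
Tool frame: the origin (TCP) lies between the finger pads; the fingertips stand 8 mm ahead of it and the grasp point (between the pads) lies 11 mm behind it (tcp_to_tips is the distance from the TCP to the fingertips, in m); z points along the fingers, y is the direction in which the jaws open and shut (so a half turn about z gives the same grasp; the last joint's range is limited). The gripper opens to 88 mm and grips with 3 to 60 N. Pads are 20 mm wide; open, the fingers measure 115 mm over their backs; the gripper's body (75 mm by 178 mm) begins 61 mm behind the grasp point.
Start: joints at [1.181, 0.091, 1.231, -0, 1.82, -0.057], TCP at [0.196, 0.567, 0.231] pointing down, gripper open.
Joint ranges: [-2.87, 2.87], [-0.86, 2.18], [0.17, 2.46], [-1.51, 4.65], [0.06, 2.69], [-2.65, 2.65]. Speed limits (rad/s): [2.57, 2.57, 3.01, 3.14, 3.14, 3.14].

### API

Orientations are given as a unit quaternion [w, x, y, z].
In Python, from bench import * gives the robot as it stands. Calls block until the motion is done:
- move_to(position, orientation): joint-space move of the TCP to a pose.
- move_l(position, speed=0.15, orientation=None): straight line of the TCP; orientation=None keeps the orientation; speed is the mean speed in m/s.
- movej(angles): joint-space move.
- gripper_open() and close(): open the fingers fully, or close them until they stop; the grip force is fixed at half the most.
- hold(seconds).
- inverse_kinematics(position, orientation): joint angles nearest the present ones, or None.
- state(): the state.
- get_image(name): name is "scene" or "top"; returns a dict with "frame" (480x640x3 uint8, blue, green, red), "depth" (480x640 float32, m along the optical axis (not along the pixel's ray), 0 where there is no reading), "camera_matrix" (3x3 intrinsics, pixels), "k1" (the pictures are not rectified: a ray, as slopes to the right and down, at radius r is drawn at 1 + k1 r^2 times it, then the intrinsics apply), "view" (4x4, takes a point from world to camera coordinates). Camera axes: x right, y up, looking along -z (the intrinsics and any distortion apply to the point x, -y, -z); pixel columns grow to the right and rows downward; lengths in m; the calibration is good to about 2 mm. A picture is of the moment at which its call begins.
A pose or a line that the arm cannot do raises IKError and nothing moves.
- job_done(): hands the job in, once; it reports no verdict.
The state is a dict: "time": time; "joint_pos": joint angles; "dq": joint speeds; "joint_torque": joint torques, N m; "ee_pos": TCP position; "ee_rot": TCP orientation; "ft_force": force on the tool from outside, world axes, zero at the start; "moment": the same for the moment, N m; "finger_gap": finger opening in m.
Only numpy, scipy, OpenCV 4.12 (cv2) and the standard library are available. Lean on these libraries where they do the work, as an engineer would, in place of code of your own. Each camera call takes 0.05 s, during which the arm holds its last target.

## Working session

There is one attempt and no reset: what is moved stays moved. The work goes in short steps, each a Python script; the robot and the scene stay as the last script left them, time stands still between calls to the robot, and variables do not carry over. Pictures are saved under pics/ and viewed, and the job is handed in when it is done.

```bash
ls; mkdir -p pics
python3 - <<'E'
from bench import *
import cv2, numpy as np, pickle
for n in ("scene","top"):
    g=get_image(n); pickle.dump(g,open(f"pics/{n}0.pkl","wb")); cv2.imwrite(f"pics/{n}0.png",g["frame"])
    print(n,g["camera_matrix"],g["k1"],g["view"])
s=state(); print(s)
E
```

```text
pics
scene [[487.72562254   0.         325.82930438]
 [  0.         487.72562254 231.78700669]
 [  0.           0.           1.        ]] -0.0342076542809239 [[-0.75389196  0.65679561  0.01632304  0.33090125]
 [-0.45432972 -0.53911973  0.7091787   0.11266065]
 [ 0.47458553  0.52722807  0.70483979 -1.51634743]
 [ 0.          0.          0.          1.        ]]
top [[604.13037325   0.         310.41154316]
 [  0.         604.13037325 241.36710993]
 [  0.           0.           1.        ]] 0.06693787367513193 [[-0.02793065 -0.99958666  0.00681151  0.00568737]
 [ 0.98501903 -0.02636231  0.17041871 -0.49726431]
 [-0.17016871  0.01146937  0.98534819 -1.78817035]
 [ 0.          0.          0.          1.        ]]
{'time': 0.1, 'joint_pos': array([ 1.18129096e+00,  9.17950882e-02,  1.23172666e+00, -2.76782575e-05,
        1.81982420e+00, -5.66647134e-02]), 'dq': array([ 7.92247475e-05, -1.53499103e-03, -4.22471350e-03, -1.47533760e-03,
        1.04069583e-03,  1.93616987e-03]), 'joint_torque': array([ 2.71851379e-03, -4.47860813e+01, -4.07565951e+01,  7.00495904e-02,
        2.85207876e-02, -1.13975589e-04]), 'ee_pos': array([0.1959327 , 0.5668425 , 0.22963497]), 'ee_rot': array([-1.80866228e-04,  1.65656488e-01,  9.86183127e-01, -8.57892461e-04]), 'ft_force': array([ 0.59917002,  0.19896806, -0.79870935]), 'moment': array([-0.00851811, -0.01381126,  0.0228332 ]), 'finger_gap': 0.08794898069183175}
```

View pics/scene0.png

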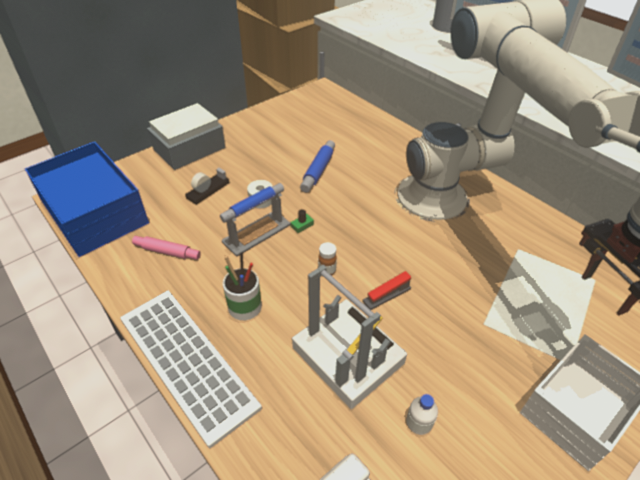

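View pics/top0.png

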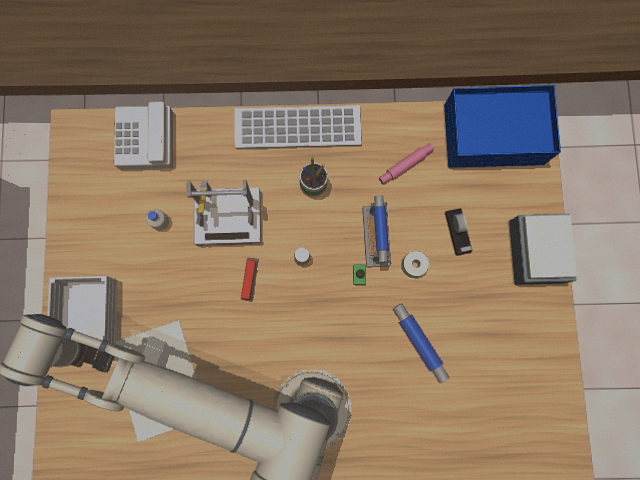

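```bash
cat > h.py <<'E'
import cv2, numpy as np, pickle
def load(n): return pickle.load(open(f"pics/{n}.pkl","rb"))
def ray(g,px):
    K=g["camera_matrix"]; d=(np.array(px,float)-K[[0,1],[2,2]])/K[[0,1],[0,1]]
    s=d.copy()
    for _ in range(20): s=d/(1+g["k1"]*(s@s))
    R=g["view"][:3,:3]; t=g["view"][:3,3]
    c=-R.T@t; v=R.T@np.array([s[0],-s[1],-1.]); return c,v
def at_z(g,px,z):
    c,v=ray(g,px); return c+v*(z-c[2])/v[2]
def proj(g,P):
    P=np.atleast_2d(P); c=P@g["view"][:3,:3].T+g["view"][:3,3]
    s=np.c_[c[:,0],-c[:,1]]/(-c[:,2:]); r2=(s**2).sum(1,keepdims=True)
    s=s*(1+g["k1"]*r2); K=g["camera_matrix"]; return s*K[[0,1],[0,1]]+K[[0,1],[2,2]]
def cloud(g):
    K=g["camera_matrix"]; h,w=g["depth"].shape
    u,v=np.meshgrid(np.arange(w),np.arange(h))
    d=np.stack([(u-K[0,2])/K[0,0],(v-K[1,2])/K[1,1]],-1); s=d.copy()
    for _ in range(10): s=d/(1+g["k1"]*(s**2).sum(-1,keepdims=True))
    z=g["depth"]; c=np.stack([s[...,0]*z,-s[...,1]*z,-z],-1)
    V=g["view"]; return (c-V[:3,3])@V[:3,:3]
def crop(g,x0,y0,x1,y1,name,k=6):
    cv2.imwrite(name,cv2.resize(g["frame"][y0:y1,x0:x1],None,fx=k,fy=k,interpolation=cv2.INTER_CUBIC))
E
python3 - <<'E'
from h import *
t=load("top0"); s=load("scene0")
crop(t,340,180,440,290,"pics/t_st.png",5)
crop(t,180,170,280,255,"pics/t_pr.png",7)
crop(s,205,170,305,265,"pics/s_st.png",6)
crop(s,285,255,415,405,"pics/s_pr.png",4)
for n,g in (("top",t),("scene",s)): print(n,(g["depth"]>0).mean())
E
```

```text
top 0.9959830729166667
scene 0.9958854166666666
```

View pics/t_st.png

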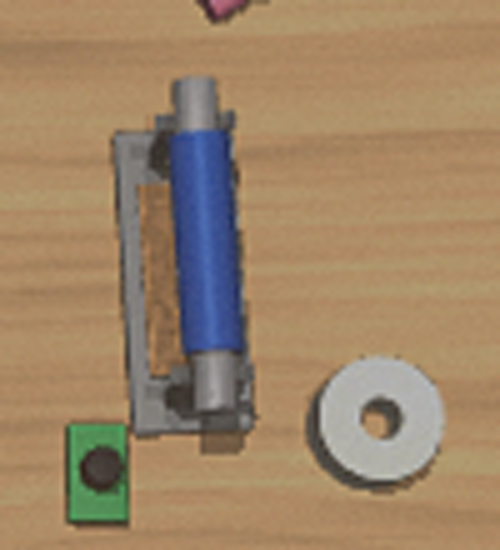

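View pics/t_pr.png

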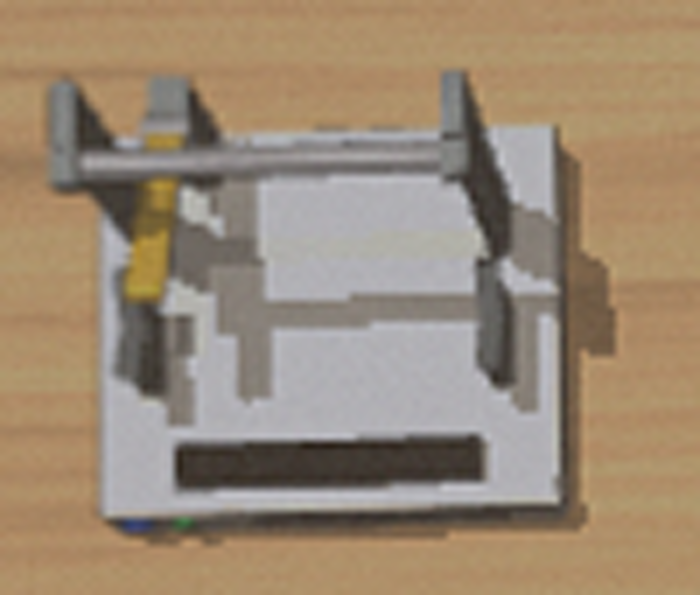

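View pics/s_st.png

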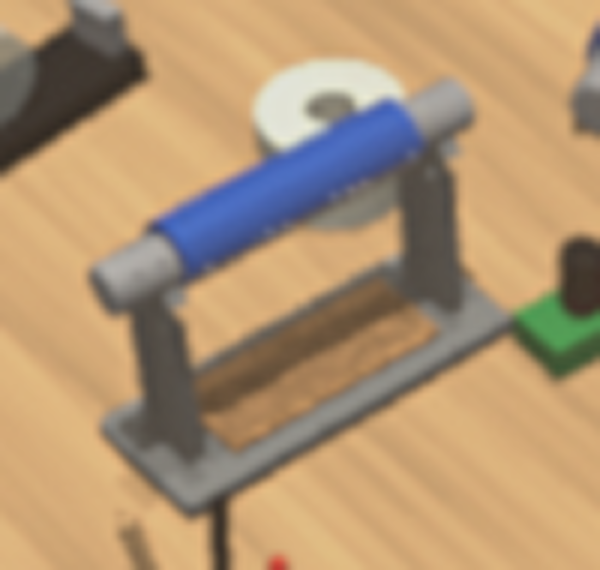

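View pics/s_pr.png

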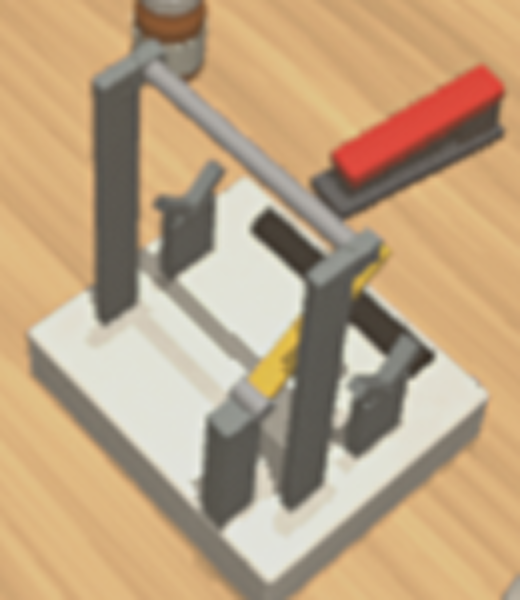

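Run:
```python
from h import *
t=load("top0"); s=load("scene0")
for g in (t,s): print("cam",-g["view"][:3,:3].T@g["view"][:3,3])
ct,cs=cloud(t),cloud(s)
# table z check
for n,c in (("t",ct),("s",cs)):
    p=c[290:300,300:340] if n=="t" else c[300:310,440:470]
    print(n,"table z",p[...,2].mean(),p[...,2].std())
# printer top face
for n,c,(x0,y0,x1,y1) in (("t",ct,(180,170,280,255)),("s",cs,(285,255,415,405))):
    p=c[y0:y1,x0:x1].reshape(-1,3)
    m=abs(p[:,2]-.045)<.008; q=p[m]
    r=cv2.minAreaRect((q[:,:2]*1000).astype(np.float32)); print(n,"printer top",m.sum(),q[:,2].mean(),r)
# blue spindle
for n,g,c,(x0,y0,x1,y1) in (("t",t,ct,(360,190,400,270)),("s",s,cs,(215,180,295,225))):
    f=g["frame"][y0:y1,x0:x1].astype(int); m=(f[...,0]>f[...,2]+50)
    p=c[y0:y1,x0:x1][m]; mu=p.mean(0); u,sv,vt=np.linalg.svd(p-mu)
    a=(p-mu)@vt[0]; print(n,m.sum(),mu,vt[0],a.min(),a.max(),p[:,2].max())
```

```text
cam [0.18568303 0.01308517 1.84667483]
cam [1.02028542 0.64286402 0.98348416]
t table z 0.001918840358022681 0.00483042653851916
s table z 0.005815020680440478 0.08012040426150904
t printer top 2445 0.04635586762069269 ((582.8103637695312, 244.539794921875), (173.30239868164062, 200.58250427246094), 0.6662052869796753)
s printer top 4482 0.04424280729731349 ((534.125, 206.67234802246094), (373.009765625, 255.0474395751953), 35.36616516113281)
t 480 [ 0.51435194 -0.20951714  0.14440907] [-0.20948347  0.12645704  0.96960058] -0.03248217403956448 1.7475182098640507 1.8466748270531725
s 441 [ 0.51723824 -0.2050138   0.13490513] [0.52894541 0.60319734 0.59696711] -0.04138331891934652 1.284095907557092 0.9834841604818768
```

Run:
```python
from h import *
t=load("top0"); s=load("scene0")
ct,cs=cloud(t),cloud(s)
crop(s,215,175,295,225,"pics/s_sp.png",10)
crop(t,355,185,405,275,"pics/t_sp.png",6)
# height map of the stand spindle from each camera, cylinder fit: axis direction, center
from scipy.optimize import least_squares
P=[]
for n,g,c,(x0,y0,x1,y1) in (("t",t,ct,(360,190,400,270)),("s",s,cs,(215,180,295,225))):
    f=g["frame"][y0:y1,x0:x1].astype(int); m=(f[...,0]>f[...,2]+50)
    m=cv2.erode(m.astype(np.uint8),np.ones((3,3)))>0
    p=c[y0:y1,x0:x1][m]
    def res(q):
        c0=np.array([p[:,0].mean(),q[0],q[1]]); d=np.array([1,q[2],q[3]]); d/=np.linalg.norm(d)
        v=p-c0; r=np.linalg.norm(v-np.outer(v@d,d),axis=1); return r-.018
    o=least_squares(res,[p[:,1].mean(),.12,0,0],loss="soft_l1",f_scale=.002)
    print(n,p[:,0].mean(),o.x,np.std(res(o.x)))
```

```text
t 0.5142855992744658 [-0.21268237  0.12248598  0.0025485  -0.01099856] 0.0894840004539312
s 0.517689406246024 [-0.21578203  0.11953635  0.01963043  0.00720371] 0.06841932621975079
```

View pics/s_sp.png

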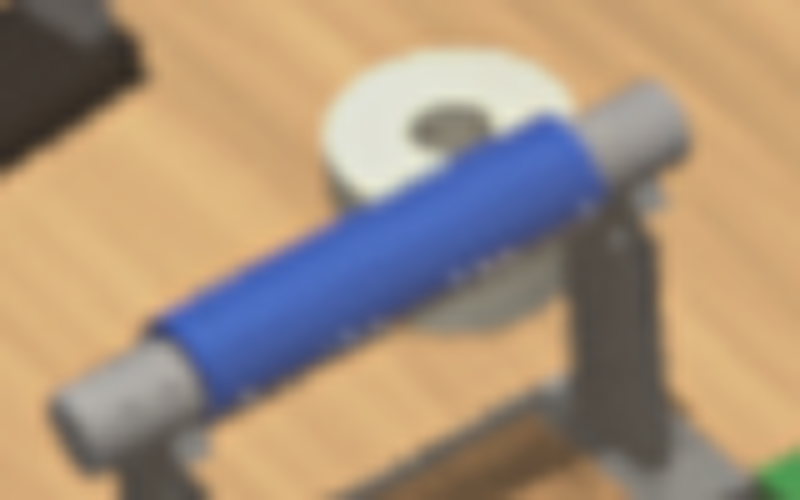

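View pics/t_sp.png

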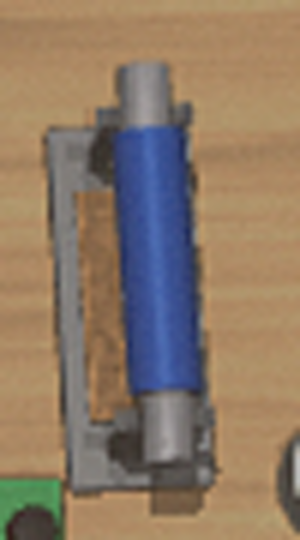

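```bash
cat >> h.py <<'E'
def c2p(c,o,k): return (np.array(c,float)+.5)/k-.5+np.array(o)
def w2d(p,pose): # object -> world, pose x,y,yaw
    p=np.atleast_2d(p).astype(float); c,s=np.cos(pose[2]),np.sin(pose[2])
    return np.c_[pose[0]+c*p[:,0]-s*p[:,1],pose[1]+s*p[:,0]+c*p[:,1],p[:,2]]
E
cat > fit.py <<'E'
from h import *
from scipy.optimize import least_squares
t=load("top0"); s=load("scene0")
prT=[((-.07,.1,.045),c2p((103,516),(180,170),7)),((-.07,-.1,.045),c2p((560,502),(180,170),7)),((.1,-.1,.045),c2p((555,126),(180,170),7))]
prS=[((-.07,.1,.045),c2p((488,394),(285,255),4)),((.1,.1,.045),c2p((268,577),(285,255),4)),((.1,-.1,.045),c2p((28,340),(285,255),4)),((-.07,-.1,.045),c2p((243,178),(285,255),4))]
# stand base top corners z=.012 : top crop t_st 5x origin (340,180), s_st 6x origin (205,170)
stT=[((.095,.0375,.012),c2p((114,131),(340,180),5)),((-.095,.0375,.012),c2p((134,436),(340,180),5)),((-.095,-.0375,.012),c2p((252,428),(340,180),5))]
stS=[((.095,.0375,.012),c2p((190,510),(205,170),6)),((-.095,.0375,.012),c2p((515,320),(205,170),6)),((.095,-.0375,.012),c2p((104,425),(205,170),6))]
def fit(obs,x0):
    def res(q): return np.concatenate([(proj(g,w2d(P,q))-px).ravel() for g,l in obs for P,px in l])
    o=least_squares(res,x0); return o.x,res(o.x)
for nm,T,S,x0 in (("printer",prT,prS,[.56,.24,0]),("stand",stT,stS,[.515,-.215,0])):
    for l,ob in (("T",[(t,T)]),("S",[(s,S)]),("TS",[(t,T),(s,S)])):
        q,r=fit(ob,x0); print(nm,l,q.round(4),r.round(1))
E
python3 fit.py
python3 - <<'E'
from h import *
t=load("top0")
for n,p,z in (("jar",(302,256),.085),("bottle",(156,220),.1),("roll",(416,264),.05),("stamp",(359,274),.03),("stapler",(249,279),.05),("tape",(458,231),.04),("pot base",(314,178),.1),("pinkL",(380,181),.02),("bigblueN",(399,312),.02)):
    print(n,at_z(t,p,z).round(3))
E
```

```text
printer T [0.57   0.2445 0.0029] [-0.7  0.2  0.5  0.3  0.3 -0.5]
printer S [0.5697 0.2421 0.0146] [ 1.1 -0.4  0.5  2.4 -1.5 -1.7 -0.2 -1.2]
printer TS [0.5697 0.2429 0.0102] [-0.   0.5  1.2  0.1  0.5 -0.7  1.4  0.   0.5  2.7 -1.3 -1.7  0.2 -1. ]
stand T [ 0.5157 -0.212   0.0169] [-0.1  0.1 -0.4 -0.3  0.5  0.2]
stand S [ 0.5139 -0.2115  0.0253] [ 0.4  0.5  0.7 -0.3 -1.  -0.3]
stand TS [ 0.5148 -0.2115  0.0218] [-0.4  0.5 -0.4  0.   0.5  0.5 -0.   0.6  0.5 -0.1 -1.3 -0.3]
jar [0.447 0.019 0.085]
bottle [0.563 0.444 0.1  ]
roll [ 0.419 -0.322  0.05 ]
stamp [ 0.395 -0.152  0.03 ]
stapler [0.387 0.178 0.05 ]
tape [ 0.518 -0.457  0.04 ]
pot base [ 0.679 -0.023  0.1  ]
pinkL [ 0.686 -0.231  0.02 ]
bigblueN [ 0.279 -0.268  0.02 ]
```

```bash
cat > ov.py <<'E'
from h import *
def box(x0,x1,y0,y1,z0,z1):
    e=[];v=[(x,y,z) for x in (x0,x1) for y in (y0,y1) for z in (z0,z1)]
    for i in range(8):
        for b in (1,2,4):
            if not i&b: e.append((v[i],v[i|b]))
    return e
def printer(pose,kp=None):
    E=box(-.07,.1,-.1,.1,0,.045)+box(.028,.040,-.075,.075,.239,.251)
    for y in(-.075,.075): E+=box(.04,.066,y-.005,y+.005,.045,.255)+box(-.017,.017,y-.005,y+.005,.045,.12)
    if kp is not None:
        c,s=np.cos(kp),np.sin(kp)
        f=lambda d,h,y:(.075-d*c-h*s*1.0,y,.138+d*s+h*c) if False else (.075-d*c+h*s,y,.138+d*s+h*c)
        for y in(.046,.062): E+=[(f(0,.004,y),f(.1,.004,y)),(f(.1,.004,y),f(.1,-.004,y))]
        E+=[(f(.1,.004,.046),f(.1,.004,.062)),(f(.1,-.004,.046),f(.1,-.004,.062))]
    return [w2d(e,pose) for e in E]
def stand(pose):
    E=box(-.095,.095,-.0375,.0375,0,.012)
    for x in(-.075,.075): E+=box(x-.005,x+.005,-.017,.017,.012,.12)
    return [w2d(e,pose) for e in E]
def spindle(c,d,up=None):
    d=np.array(d)/np.linalg.norm(d); a=np.cross([0,0,1],d); a/=np.linalg.norm(a); b=np.cross(d,a)
    E=[]
    for h,r in((-.098,.013),(-.064,.013),(-.064,.018),(.064,.018),(.064,.013),(.098,.013)):
        th=np.linspace(0,2*np.pi,25); p=np.array(c)+h*d+r*(np.outer(np.cos(th),a)+np.outer(np.sin(th),b)); E+=[np.array([p[i],p[i+1]]) for i in range(24)]
    return E
def draw(g,E,rect,k,name,col=(0,255,0)):
    x0,y0,x1,y1=rect; im=cv2.resize(g["frame"][y0:y1,x0:x1],None,fx=k,fy=k,interpolation=cv2.INTER_CUBIC)
    for e in E:
        q=(proj(g,e)-[x0,y0]+.5)*k-.5
        cv2.line(im,tuple(int(v) for v in q[0].round()),tuple(int(v) for v in q[1].round()),col,1,cv2.LINE_AA)
    cv2.imwrite(name,im)
E
python3 - <<'E'
from ov import *
t=load("top0"); s=load("scene0")
P=[.570,.2437,.007]; S=[.5148,-.2115,.0205]
draw(t,printer(P,.65),(180,165,280,255),6,"pics/o_tp.png")
draw(s,printer(P,.65),(285,255,415,405),4,"pics/o_sp.png")
d=(np.cos(S[2]),np.sin(S[2]),0)
E=stand(S)+spindle((S[0],S[1],.12),d)
draw(t,E,(355,185,405,275),6,"pics/o_ts.png")
draw(s,E,(205,170,305,265),6,"pics/o_ss.png")
E
```

```text
(no output)
```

View pics/o_tp.png

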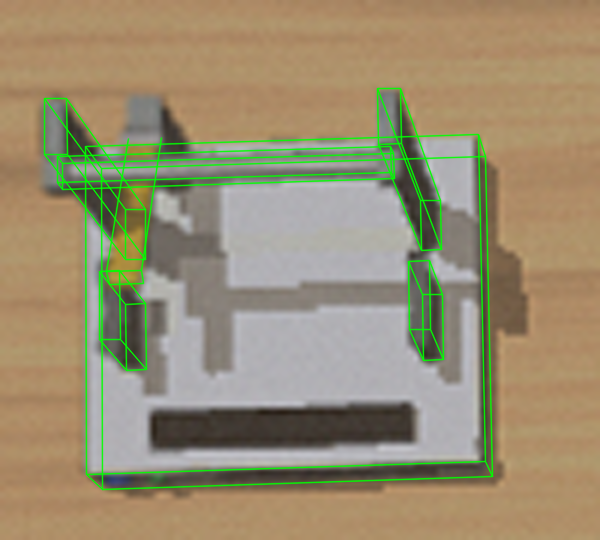

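View pics/o_sp.png

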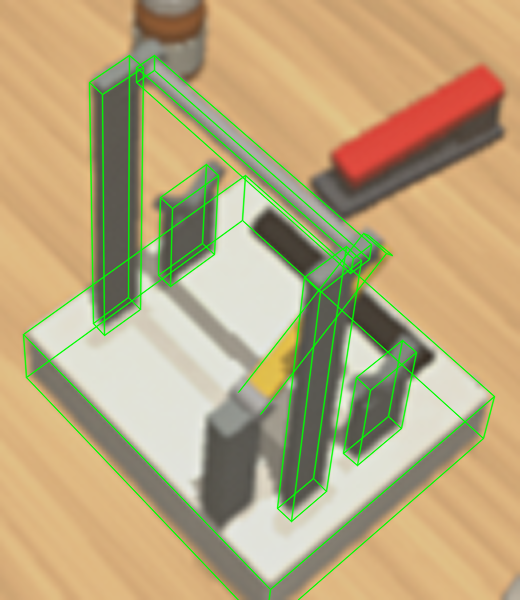

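View pics/o_ts.png

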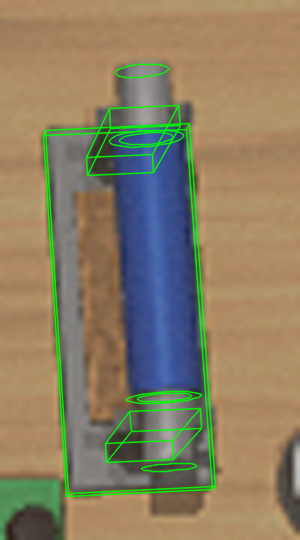

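View pics/o_ss.png

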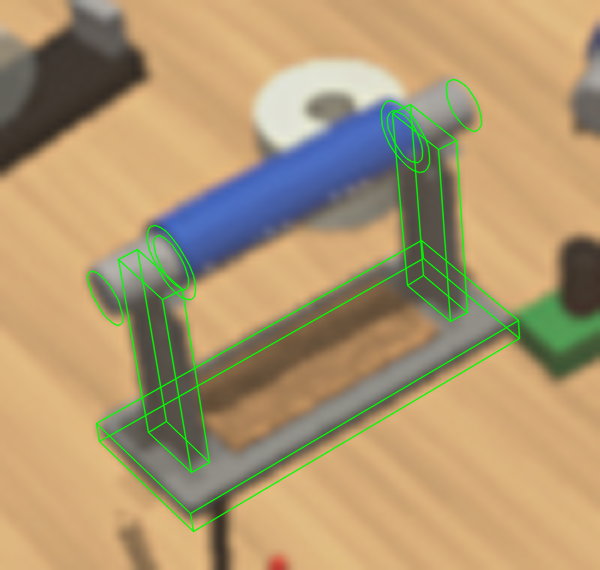

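```bash
cat > k.py <<'E'
from h import *
from scipy.spatial.transform import Rotation as R
def quat(M): q=R.from_matrix(M).as_quat(); return np.array([q[3],q[0],q[1],q[2]])
def rot(axis,lat,lean,flip=False):
    """tool pose: body leans by `lean` from up toward horizontal dir `lat`; jaws perpendicular to `axis`"""
    lat=np.array(lat,float);lat/=np.linalg.norm(lat)
    up=np.array([0,0,1.]); z=-(np.sin(lean)*lat+np.cos(lean)*up)
    y=np.cos(lean)*lat-np.sin(lean)*up
    if flip: y=-y
    return np.c_[np.cross(y,z),y,z]
def tcp(M,grasp): return np.array(grasp)+.011*M[:,2]
D=np.pi/180
S=np.array([.5148,-.2125,.0205]); P=np.array([.570,.2437,.007])
sd=np.array([np.cos(S[2]),np.sin(S[2]),0]); sl=np.array([-np.sin(S[2]),np.cos(S[2]),0])  # stand x, y
px=np.array([np.cos(P[2]),np.sin(P[2]),0]); py=np.array([-np.sin(P[2]),np.cos(P[2]),0])
E
python3 - <<'E'
from bench import *
from k import *
for f in (0,1):
    for b in (88,60,50,43,30,10,0,-10,-30,-45,-50,-60,-75):
        M=rot(sd,sl,b*D,f); r=[]
        for h in (0,.05,.12):
            q=inverse_kinematics(tcp(M,[S[0],S[1],.12+h]),quat(M)); r.append(None if q is None else np.round(q,2).tolist())
        print("stand",f,b,r[0],r[1] is not None,r[2] is not None)
    for L in (25,35,45):
        M=rot(py,-px,L*D,f); r=[]
        for h in (0,.06,.15):
            q=inverse_kinematics(tcp(M,[P[0]-np.tan(L*D)*h,P[1]-.008,.12+h]),quat(M)); r.append(None if q is None else np.round(q,2).tolist())
        print("printer",f,L,r[0],r[1] is not None,r[2] is not None)
E
```

```text
stand 0 88 [0.16, 0.28, 1.86, -1.46, 1.67, -0.99] True True
stand 0 60 [0.08, 0.0, 1.84, -1.05, 1.48, -1.3] True True
stand 0 50 [0.01, -0.06, 1.81, -0.88, 1.45, -1.43] True True
stand 0 43 [-0.04, -0.09, 1.79, -0.76, 1.44, -1.53] True True
stand 0 30 [-0.16, -0.11, 1.73, -0.52, 1.44, -1.7] True True
stand 0 10 [-0.36, -0.07, 1.61, -0.16, 1.53, -1.95] True True
stand 0 0 [-0.45, -0.01, 1.55, -0.0, 1.6, -2.04] True True
stand 0 -10 [-0.54, 0.06, 1.49, 0.15, 1.69, -2.12] True True
stand 0 -30 [-0.68, 0.23, 1.37, 0.41, 1.87, -2.22] True True
stand 0 -45 [-0.76, 0.38, 1.29, 0.59, 2.01, -2.24] True True
stand 0 -50 [-0.78, 0.43, 1.26, 0.65, 2.06, -2.24] True True
stand 0 -60 [-0.81, 0.53, 1.22, 0.77, 2.14, -2.23] True True
stand 0 -75 [-0.84, 0.67, 1.17, 0.95, 2.26, -2.19] True True
printer 0 25 None False False
printer 0 35 [0.48, -0.29, 1.91, -0.32, 0.99, -2.57] True True
printer 0 45 [0.52, -0.38, 2.05, -0.5, 0.82, -2.41] True True
stand 1 88 [0.16, 0.28, 1.86, -1.46, 1.67, 2.15] True True
stand 1 60 [0.08, 0.0, 1.84, -1.05, 1.48, 1.84] True True
stand 1 50 [0.01, -0.06, 1.81, -0.88, 1.45, 1.71] True True
stand 1 43 [-0.04, -0.09, 1.79, -0.76, 1.44, 1.61] True True
stand 1 30 [-0.16, -0.11, 1.73, -0.52, 1.44, 1.44] True True
stand 1 10 [-0.36, -0.07, 1.61, -0.16, 1.53, 1.19] True True
stand 1 0 [-0.45, -0.01, 1.55, -0.0, 1.6, 1.1] True True
stand 1 -10 [-0.54, 0.06, 1.49, 0.15, 1.69, 1.02] True True
stand 1 -30 [-0.68, 0.23, 1.37, 0.41, 1.87, 0.92] True True
stand 1 -45 [-0.76, 0.38, 1.29, 0.59, 2.01, 0.9] True True
stand 1 -50 [-0.78, 0.43, 1.26, 0.65, 2.06, 0.9] True True
stand 1 -60 [-0.81, 0.53, 1.22, 0.77, 2.14, 0.91] True True
stand 1 -75 [-0.84, 0.67, 1.17, 0.95, 2.26, 0.95] True True
printer 1 25 [0.43, -0.18, 1.77, -0.19, 1.16, 0.46] True True
printer 1 35 [0.48, -0.29, 1.91, -0.32, 0.99, 0.57] True True
printer 1 45 [0.52, -0.38, 2.05, -0.5, 0.82, 0.74] True True
```

```bash
cat >> k.py <<'E'
def q_of(ax,lat,b,f): return quat(rot(ax,lat,b*D,f))
def snap(name,*cams):
    from bench import get_image
    for c in cams:
        g=get_image(c); pickle.dump(g,open(f"pics/{c}_{name}.pkl","wb")); cv2.imwrite(f"pics/{c}_{name}.png",g["frame"])
def st(msg=""):
    from bench import state
    s=state(); print(msg,"t=%.2f"%s["time"],"p",s["ee_pos"].round(4),"F",s["ft_force"].round(2),"M",s["moment"].round(3),"gap %.4f"%s["finger_gap"]); return s
E
python3 - <<'E'
from bench import *
from k import *
b=43; M=rot(sd,sl,b*D,0); Q=quat(M)
n=np.sin(133*D)*sl+np.cos(133*D)*np.array([0,0,1])
ax=np.array([S[0],S[1],.12])
g=tcp(M,ax+.001*n)
movej([.9,-.2,1.2,0,1.9,-.4]); st("up")
move_to(g-.13*M[:,2]+[0,0,.05],Q); st("pre")
move_l(g-.06*M[:,2],.2); st("near")
hold(.3); st()
snap("a","scene","top")
np.save("g1.npy",g)
E
```

```text
up t=1.07 p [0.3026 0.4368 0.4092] F [ 0.3   0.2  -0.09] M [-0.075  0.08   0.001] gap 0.0883
pre t=3.28 p [ 0.5134 -0.1301  0.2568] F [ 0.31 -0.71  0.94] M [0.337 0.054 0.027] gap 0.0878
near t=3.99 p [ 0.5145 -0.1782  0.1563] F [ 0.25  0.41 -0.19] M [ 0.375  0.05  -0.035] gap 0.0878
 t=4.29 p [ 0.5147 -0.178   0.1563] F [-0.76  0.38  0.01] M [ 0.335 -0.007 -0.007] gap 0.0879
```

Run:
```python
from k import *
s=load("scene_a"); t=load("top_a")
crop(s,150,80,350,270,"pics/sa.png",4)
crop(t,330,150,450,290,"pics/ta.png",4)
print(proj(s,[[.5147,-.178,.1563]]),proj(t,[[.5147,-.178,.1563]]))
```

```text
[[259.27900178 198.55747111]] [[370.13818363 226.96912671]]
```

View pics/sa.png

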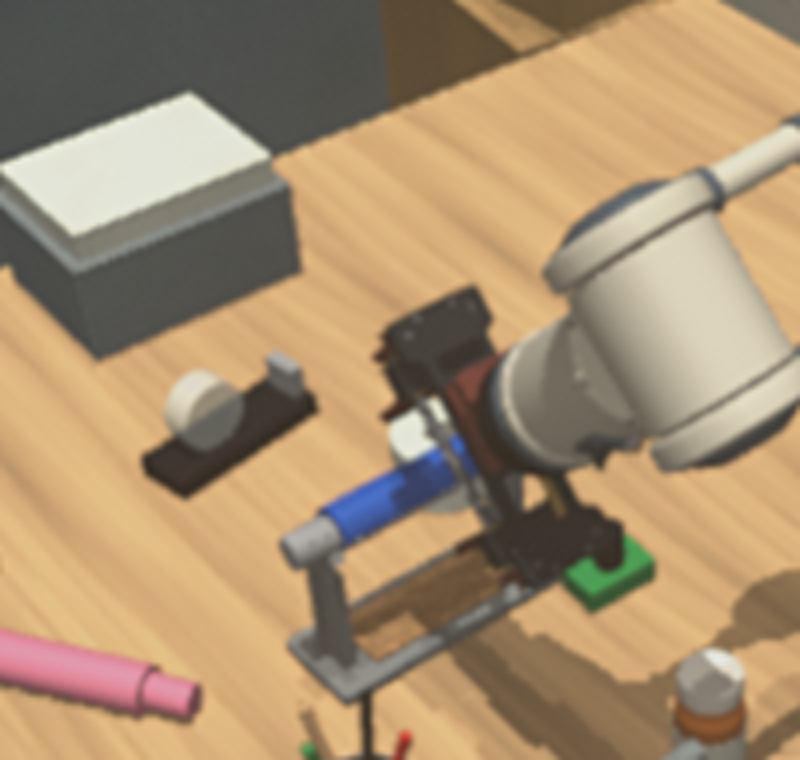

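View pics/ta.png

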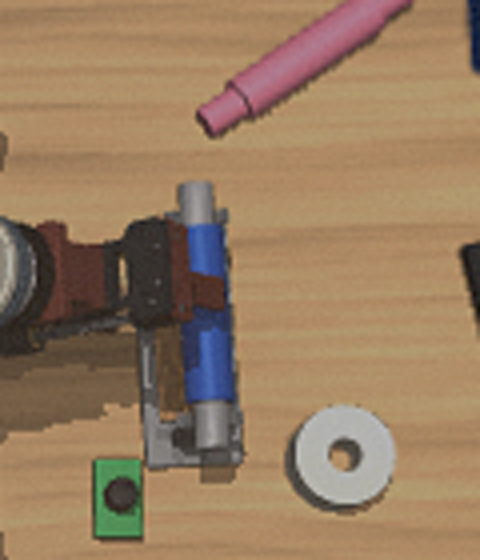

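Run:
```python
from bench import *
from k import *
g=np.load("g1.npy")
st("0"); move_l(g,.1); hold(.2); st("at"); close(); hold(.3); st("closed")
```

```text
0 t=4.39 p [ 0.5144 -0.1781  0.1557] F [-0.45  0.53 -0.05] M [0.324 0.033 0.087] gap 0.0875
at t=5.34 p [ 0.5154 -0.219   0.112 ] F [-0.57  0.44  0.5 ] M [0.358 0.029 0.044] gap 0.0878
closed t=6.53 p [ 0.515  -0.2214  0.1139] F [-1.47 -7.07  4.61] M [-1.195  0.124 -0.188] gap 0.0329
```

Run:
```python
from bench import *
from k import *
from scipy.spatial.transform import Rotation as R
s=st()
q=s["ee_rot"]; M=R.from_quat([q[1],q[2],q[3],q[0]]).as_matrix()
print(M.round(4)); z=M[:,2]; print("lean",np.degrees(np.arctan2(-z@sl,-z[2])))
gr=s["ee_pos"]-.011*z
lo=M[:,1]*np.sign(-M[2,1]) # lower pad dir
print("grasp",gr,"axis est",gr-.002*lo, "lower dir",lo, S)
```

```text
t=6.53 p [ 0.515  -0.2214  0.1139] F [-1.47 -7.07  4.61] M [-1.195  0.124 -0.188] gap 0.0329
[[-0.9998 -0.0125  0.014 ]
 [-0.0187  0.7278 -0.6855]
 [-0.0017 -0.6857 -0.7279]]
lean 43.28764218230452
grasp [ 0.51487923 -0.21388231  0.12187085] axis est [ 0.51490419 -0.21533794  0.12324216] lower dir [-0.01247981  0.72781555 -0.68565938] [ 0.5148 -0.2125  0.0205]
```

Run:
```python
from bench import *
from k import *
s=st(); p=s["ee_pos"]
move_l(p+[0,0,.045],.1); hold(.3); st("lifted")
snap("b","scene","top")
s=load("scene_b"); t=load("top_b")
crop(s,190,150,310,270,"pics/sb.png",6)
crop(t,340,170,420,280,"pics/tb.png",5)
```

```text
t=6.53 p [ 0.515  -0.2214  0.1139] F [-1.47 -7.07  4.61] M [-1.195  0.124 -0.188] gap 0.0329
lifted t=7.46 p [ 0.5148 -0.2214  0.1581] F [-0.26 -0.34 -4.04] M [ 0.759 -0.025  0.011] gap 0.0330
```

View pics/sb.png

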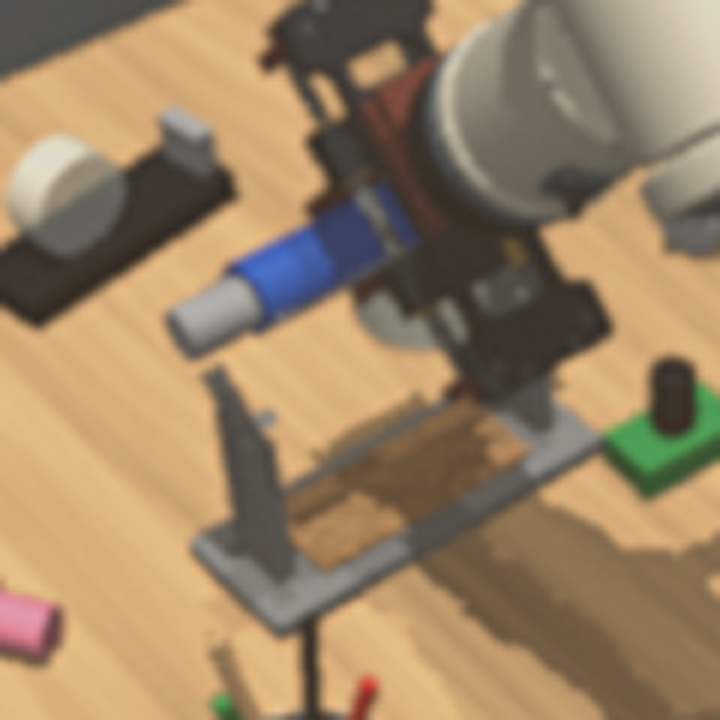

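View pics/tb.png

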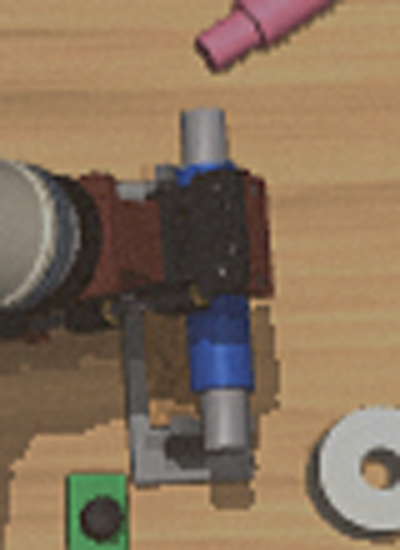

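Run:
```python
from k import *
t=load("top0")
for a in ((143.5,95),(149,127),(166.5,388),(169,430)): print("orig",at_z(t,c2p(a,(355,185),6),.12).round(4))
for z in (.1643,.1675):
    for a in ((205.5,140),(225.5,430),(224,370)): print("lift",z,at_z(t,c2p(a,(340,170),5),z).round(4))
```

```text
orig [ 0.6004 -0.2101  0.12  ]
orig [ 0.5843 -0.2121  0.12  ]
orig [ 0.4552 -0.2144  0.12  ]
orig [ 0.4347 -0.2146  0.12  ]
lift 0.1643 [ 0.5979 -0.2111  0.1643]
lift 0.1643 [ 0.43   -0.2144  0.1643]
lift 0.1643 [ 0.4642 -0.2152  0.1643]
lift 0.1675 [ 0.5971 -0.2106  0.1675]
lift 0.1675 [ 0.4295 -0.2139  0.1675]
lift 0.1675 [ 0.4637 -0.2148  0.1675]
```

```bash
cat >> k.py <<'E'
def Rst():
    from bench import state
    s=state(); q=s["ee_rot"]; return s["ee_pos"],R.from_quat([q[1],q[2],q[3],q[0]]).as_matrix()
E
python3 - <<'E'
from bench import *
from k import *
p,M=Rst(); s1=M[:,1]*np.sign(-M[2,1]); sgn=np.sign(-M[2,1])
a=.003
off=-.011*M[:,2]-.002*s1+a*M[:,2]; loc=M.T@off; ax=p+off
np.save("loc.npy",loc); print("loc",loc,"axis",ax)
for b,h in ((10,.05),(-25,.05),(-50,.03)):
    N=rot(sd,sl,b*D,0); move_to(np.array([ax[0],ax[1],ax[2]+h])-N@loc,quat(N))
hold(.2); st("rot"); snap("c","scene","top")
s=load("scene_c"); t=load("top_c")
crop(s,170,130,310,270,"pics/sc.png",5)
crop(t,340,170,440,280,"pics/tc.png",5)
E
```

```text
loc [ 2.5860238e-20 -2.0000000e-03 -8.0000000e-03] axis [ 0.5148388  -0.21740976  0.16568199]
rot t=9.36 p [ 0.5156 -0.2084  0.1949] F [-0.9  -0.7  -4.03] M [-0.846 -0.012 -0.007] gap 0.0326
```

View pics/sc.png

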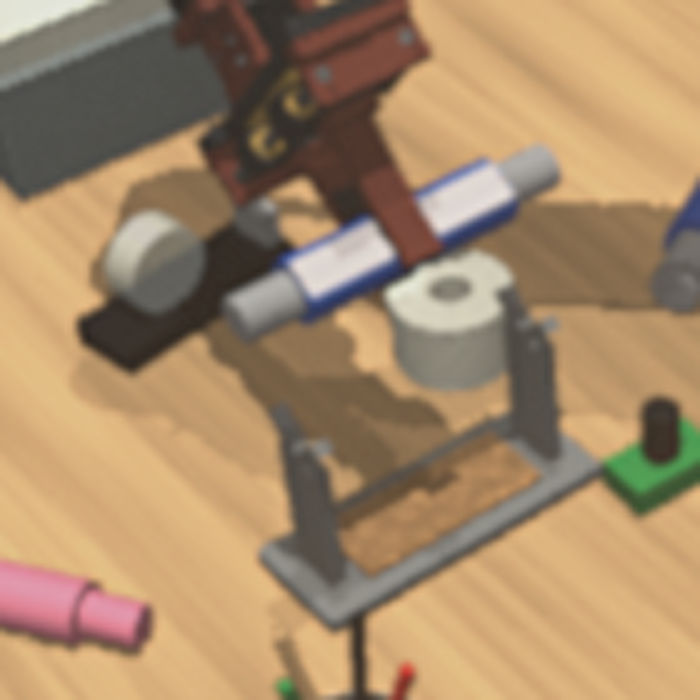

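View pics/tc.png

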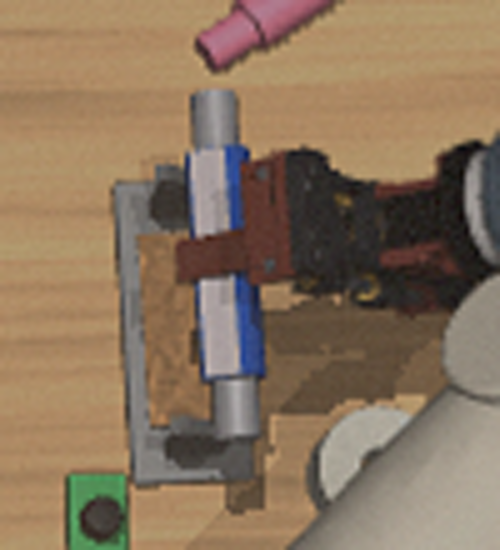

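Run:
```python
from k import *
t=load("top_c")
for a in ((215,115),(237,410)): print(at_z(t,c2p(a,(340,170),5),.1957).round(4))
# subpixel journal centers in all three: use edge gradient profile across rows
def cen(g,row,x0,x1):
    f=cv2.cvtColor(g["frame"],cv2.COLOR_BGR2GRAY)[row-1:row+2,x0:x1].astype(float).mean(0)
    print(row,f.astype(int))
cen(t,194,372,396); cen(t,250,376,400)
cen(load("top0"),200,372,396); cen(load("top0"),255,376,400)
```

```text
[ 0.6044 -0.2129  0.1957]
[ 0.4364 -0.217   0.1957]
194 [143 144 143 145 146 148  90 104 118 133 149 158 139 124 107  94 147 143
 143 143 143 145 143 146]
250 [112 111 111 110 108 111  69 103 116 127 154 170 146 131 112  85  98  97
  97 100  92  84  80  78]
200 [148 150 106  92 118 130 150 150 138 122 109 106 149 148 144 148 147 147
 147 148 149 147 148 149]
255 [ 88  86  66 103 117 132 156 152 132 118 106  83  86  92  96 149 146 147
 145 144 145 144 145 146]
```

Run:
```python
from k import *
t=load("top0")
b=load("top_b")
def cen(g,row,x0,x1):
    f=cv2.cvtColor(g["frame"],cv2.COLOR_BGR2GRAY)[row-1:row+2,x0:x1].astype(float).mean(0)
    print(row,f.astype(int))
cen(b,198,370,394); cen(b,254,376,400)
for n,a,z in (("0",(378.6,200),.12),("0",(382.6,255),.12),("c",(382.4,194),.1957),("c",(386.5,250),.1957)):
    print(n,at_z(t,a,z).round(4))
for l in ((0,),):
    p=[at_z(t,(378.6,200),.12),at_z(t,(382.6,255),.12),at_z(t,(382.4,194),.1957),at_z(t,(386.5,250),.1957)]
    def yat(A,B,x=.515): return A[1]+(B[1]-A[1])*(x-A[0])/(B[0]-A[0])
    print(yat(p[0],p[1]),yat(p[2],p[3]))
```

```text
198 [146 145 150 146 147 150  87 100 124 134 156 152 134 122 105 108 149 147
 146 146 144 145 146 144]
254 [ 91  89  84  87  66 104 120 132 162 154 131 119 108  76  90  93 149 147
 144 145 147 144 145 145]
0 [ 0.6017 -0.2105  0.12  ]
0 [ 0.4383 -0.2144  0.12  ]
c [ 0.6004 -0.2121  0.1957]
c [ 0.4409 -0.2158  0.1957]
-0.21253887668020735 -0.2141217306515119
```

Run:
```python
from bench import *
from k import *
loc=np.array([0,-.002,-.009]); np.save("loc.npy",loc)
N=rot(sd,sl,-50*D,0); Q=quat(N); np.save("N.npy",N)
A=np.array([.5148,-.2166,.0])
def go(z,sp): move_l(A+[0,0,z]-N@loc,sp,Q)
go(.190,.1); go(.1275,.12); hold(.2); s0=st("above"); F0=s0["ft_force"]
for z in (.125,.1235,.122,.1205,.119):
    go(z,.03); hold(.12); s=st("z%.4f"%z); p,M=Rst(); print("   axis",(p+M@loc).round(4),"dF",(s["ft_force"]-F0).round(2))
    if (s["ft_force"]-F0)[2]>7: break
```

```text
above t=10.57 p [ 0.515  -0.2087  0.1243] F [ 0.2  -0.9  -4.64] M [-0.859 -0.026  0.014] gap 0.0324
z0.1250 t=10.94 p [ 0.5146 -0.2084  0.1208] F [-0.46  0.2  -3.5 ] M [-0.805  0.011  0.004] gap 0.0324
   axis [ 0.5148 -0.2166  0.125 ] dF [-0.66  1.1   1.14]
z0.1235 t=11.31 p [ 0.5146 -0.2084  0.1192] F [ 0.27  0.05 -3.69] M [-0.87  -0.034 -0.029] gap 0.0326
   axis [ 0.5148 -0.2166  0.1235] dF [0.08 0.95 0.95]
z0.1220 t=11.68 p [ 0.5146 -0.2084  0.1177] F [-0.68 -1.08 -4.22] M [-0.791 -0.07  -0.045] gap 0.0327
   axis [ 0.5148 -0.2166  0.122 ] dF [-0.88 -0.18  0.42]
z0.1205 t=12.04 p [ 0.5146 -0.2084  0.1162] F [-0.25  0.53 -2.78] M [-0.841 -0.074 -0.015] gap 0.0324
   axis [ 0.5148 -0.2166  0.1205] dF [-0.45  1.43  1.86]
z0.1190 t=12.41 p [ 0.5146 -0.2084  0.1148] F [-0.05 -0.55 -4.56] M [-0.794 -0.026 -0.017] gap 0.0328
   axis [ 0.5148 -0.2166  0.119 ] dF [-0.25  0.35  0.07]
```

Run:
```python
from bench import *
from k import *
loc=np.load("loc.npy"); N=np.load("N.npy"); Q=quat(N)
A=np.array([.5148,-.2166,.0]); F0=np.array([0,-.4,-4.1])
def go(z,sp): move_l(A+[0,0,z]-N@loc,sp,Q)
for z in (.118,.117,.116,.115,.114):
    go(z,.03); hold(.12); F=np.mean([state()["ft_force"] for _ in range(5)],0)-F0; p,M=Rst(); print(z,"axis",(p+M@loc).round(4),"dF",F.round(2))
    if F[2]>5 or abs(F[1])>5: break
snap("d","scene","top")
s=load("scene_d"); t=load("top_d")
crop(s,190,150,310,270,"pics/sd.png",6)
crop(t,340,170,440,280,"pics/td.png",5); st()
```

```text
0.118 axis [ 0.5148 -0.2166  0.1181] dF [0.02 0.91 0.68]
0.117 axis [ 0.5149 -0.2164  0.1176] dF [-0.34  2.84  5.76]
 t=13.24 p [ 0.5147 -0.2082  0.1134] F [0.5  2.04 2.16] M [ 0.196  0.109 -0.006] gap 0.0327
```

View pics/sd.png

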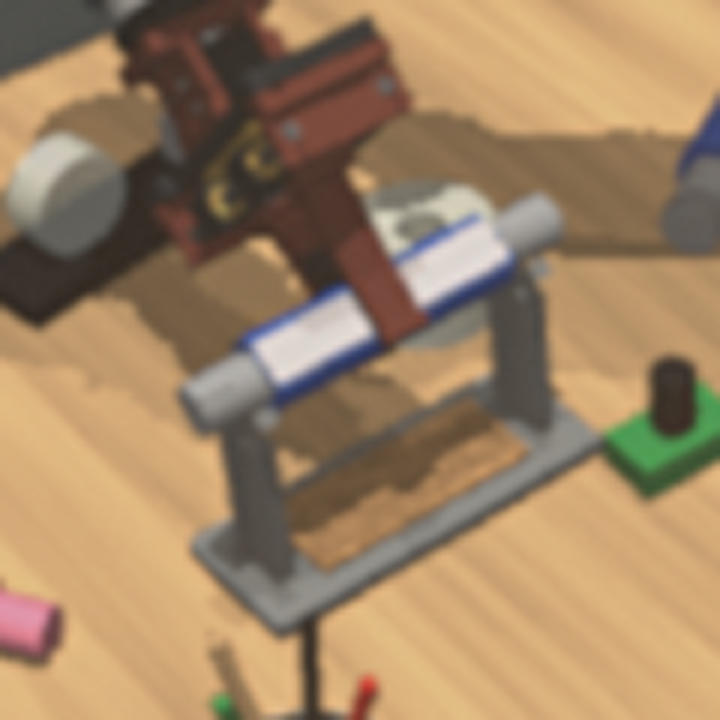

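View pics/td.png

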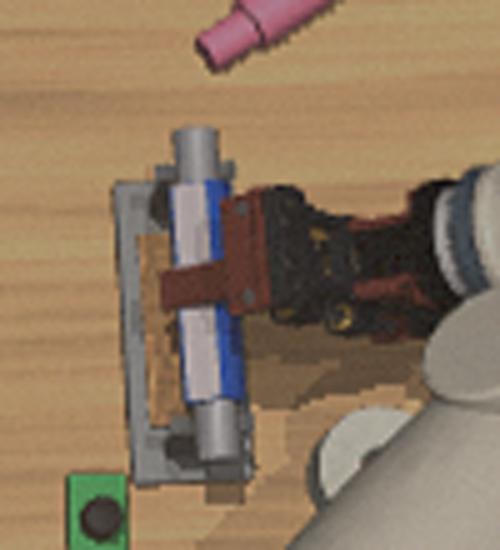

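Run:
```python
from bench import *
from k import *
loc=np.load("loc.npy"); N=np.load("N.npy"); Q=quat(N)
F0=np.array([0,-.4,-4.1])
for y,z in ((-.2158,.117),(-.2152,.1165)):
    move_l(np.array([.5148,y,z])-N@loc,.03,Q); hold(.15); F=np.mean([(hold(.01),state()["ft_force"])[1] for _ in range(8)],0)-F0; p,M=Rst(); print(y,z,"axis",(p+M@loc).round(4),"dF",F.round(2))
    if abs(F[1])<1 and F[2]>5: break
st()
```

```text
-0.2158 0.117 axis [ 0.5149 -0.2158  0.1171] dF [0.23 1.36 6.61]
-0.2152 0.1165 axis [ 0.5149 -0.2156  0.1169] dF [-0.65 -2.87  9.29]
 t=14.18 p [ 0.5147 -0.2074  0.1126] F [-0.56 -4.24  4.36] M [ 0.023  0.144 -0.013] gap 0.0326
```

Run:
```python
from bench import *
from k import *
loc=np.load("loc.npy"); N=np.load("N.npy"); Q=quat(N)
F0=np.array([0,-.4,-4.1])
move_l(np.array([.5148,-.2157,.1168])-N@loc,.03,Q); hold(.15); F=np.mean([(hold(.01),state()["ft_force"])[1] for _ in range(8)],0)-F0; p,M=Rst(); print("axis",(p+M@loc).round(4),"dF",F.round(2))
gripper_open(); hold(.1); st("open")
p,M=Rst(); move_l(p-.09*M[:,2],.2); 
snap("e","scene","top")
s=load("scene_e"); t=load("top_e")
crop(s,190,150,310,270,"pics/se.png",6)
crop(t,355,185,405,275,"pics/te.png",6); st()
```

```text
axis [ 0.5148 -0.2156  0.1169] dF [-0.58 -0.08  9.15]
open t=15.71 p [ 0.5146 -0.2075  0.1126] F [ 0.13 -0.6   0.35] M [-0.321 -0.007 -0.008] gap 0.0880
 t=16.41 p [ 0.5159 -0.2754  0.1692] F [-0.25 -0.03 -0.36] M [-0.318  0.014  0.032] gap 0.0878
```

View pics/se.png

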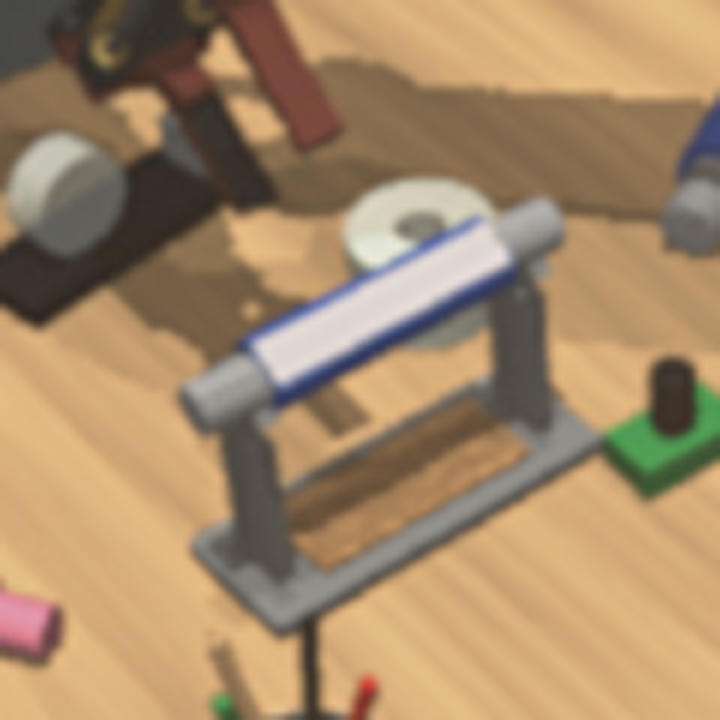

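View pics/te.png

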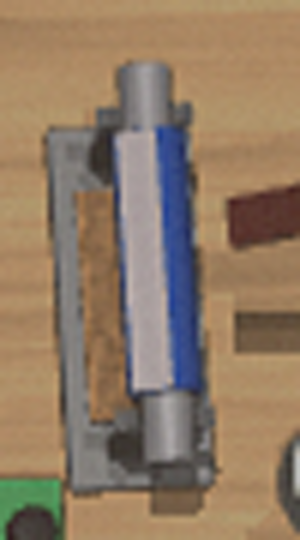

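```bash
cat > roll.py <<'E'
from k import *
from scipy.ndimage import map_coordinates
def roll(g,c,d,lat,hs,show=False):
    """c axis centre, d axis dir, lat horizontal dir: roll of flat from up toward lat, deg"""
    c=np.array(c,float); cam=-g["view"][:3,:3].T@g["view"][:3,3]; out=[]
    up=np.array([0,0,1.])
    for h in hs:
        o=c+h*d; v=cam-o; v-=v@d*d; v/=np.linalg.norm(v); va=np.degrees(np.arctan2(v@lat,v[2]))
        w=np.cross(d,v); 
        wa=np.cos(va*D)*lat-np.sin(va*D)*up  # direction of increasing roll, perpendicular to view
        u=np.linspace(-.026,.026,261); pts=o+np.outer(u,wa); px=proj(g,pts)
        f=np.stack([map_coordinates(g["frame"][...,k].astype(float),[px[:,1],px[:,0]],order=1) for k in range(3)],-1)
        b,gr,r=f.T
        blue=(b>r+45); white=(r>150)&(b>150)&(abs(r-b)<40)
        if blue.sum()<5 or white.sum()<10: continue
        iw=np.where(white)[0]; k=len(u)//2
        # white run
        # contiguous run containing the median
        m=int(np.median(iw)); a=m
        while a>0 and white[a-1]: a-=1
        e=m
        while e<len(u)-1 and white[e+1]: e+=1
        ib=np.where(blue)[0]; lo=min(ib.min(),a); hi=max(ib.max(),e)
        out.append((va,u[a]*1e3,u[e]*1e3,u[lo]*1e3,u[hi]*1e3))
    o=np.array(out)
    if show: print(o.round(1))
    return np.median(o,0) if len(o) else None
E
python3 - <<'E'
from roll import *
hs=np.r_[np.arange(-.055,.056,.005)]
for n,cy,cz in (("scene_e",-.2125,.12),("top_e",-.2125,.12)):
    g=load(n); m=roll(g,[.5148,cy,cz],sd,sl,hs); va,a,e,lo,hi=m
    mid=(lo+hi)/2; off=(a+e)/2-mid; print(n,m.round(1),"barrel w",hi-lo,"flat w",e-a,"off",off,"phi both-edge",va+np.degrees(np.arcsin(np.clip(off/14.2,-1,1))))
    # left/right edges individually against silhouette
E
```

```text
scene_e [ 44.4 -16.1   6.  -18.1  11. ] barrel w 29.1 flat w 22.1 off -1.4999999999999991 phi both-edge 38.31044034107935
top_e [  7.7  -2.4  14.2 -16.2  14.2] barrel w 30.4 flat w 16.6 off 6.8999999999999995 phi both-edge 36.73429463831875
```

Run:
```python
from roll import *
u=np.linspace(-.026,.026,53); up=np.array([0,0,1.])
for n in ("scene_e","top_e"):
    g=load(n); cam=-g["view"][:3,:3].T@g["view"][:3,3]
    for hs in ((-.05,-.03,.03,.05),(.085,.09,.095),(-.085,-.09,-.095)):
        acc=0
        for h in hs:
            o=np.array([.5148,-.2125,.12])+h*sd; v=cam-o; v-=v@sd*sd; va=np.arctan2(v@sl,v[2])
            wa=np.cos(va)*sl-np.sin(va)*up; px=proj(g,o+np.outer(u,wa))
            acc=acc+np.stack([map_coordinates(g["frame"][...,k].astype(float),[px[:,1],px[:,0]],order=1) for k in range(3)],-1)/len(hs)
        print(n,hs); print(np.c_[u*1e3,acc].astype(int)[:, [0,1,3]].T.tolist())
```

```text
scene_e (-0.05, -0.03, 0.03, 0.05)
[[-26, -24, -24, -23, -22, -20, -19, -19, -18, -16, -16, -15, -13, -12, -11, -11, -9, -8, -7, -6, -5, -4, -4, -2, -1, 0, 0, 1, 2, 3, 4, 5, 6, 7, 8, 9, 10, 11, 12, 13, 14, 15, 16, 17, 18, 19, 20, 21, 22, 23, 24, 25, 26], [115, 115, 116, 119, 125, 136, 147, 159, 170, 181, 190, 197, 204, 208, 210, 211, 211, 211, 210, 210, 209, 209, 209, 210, 210, 211, 212, 212, 211, 206, 199, 187, 172, 156, 140, 126, 114, 103, 96, 91, 88, 88, 89, 92, 93, 95, 96, 96, 96, 96, 95, 94, 94], [163, 159, 154, 150, 141, 131, 120, 115, 122, 133, 154, 178, 201, 215, 220, 224, 224, 223, 223, 222, 222, 221, 221, 222, 223, 224, 224, 225, 223, 214, 201, 181, 154, 126, 100, 81, 66, 56, 58, 64, 75, 90, 105, 121, 129, 135, 140, 140, 140, 140, 140, 140, 142]]
scene_e (0.085, 0.09, 0.095)
[[-26, -24, -24, -23, -22, -20, -19, -19, -18, -16, -16, -15, -13, -12, -11, -11, -9, -8, -7, -6, -5, -4, -4, -2, -1, 0, 0, 1, 2, 3, 4, 5, 6, 7, 8, 9, 10, 11, 12, 13, 14, 15, 16, 17, 18, 19, 20, 21, 22, 23, 24, 25, 26], [107, 107, 108, 108, 108, 108, 108, 108, 109, 112, 118, 127, 136, 145, 150, 155, 156
[... 2744 characters left out ...]
26, -24, -24, -23, -22, -20, -19, -19, -18, -16, -16, -15, -13, -12, -11, -11, -9, -8, -7, -6, -5, -4, -4, -2, -1, 0, 0, 1, 2, 3, 4, 5, 6, 7, 8, 9, 10, 11, 12, 13, 14, 15, 16, 17, 18, 19, 20, 21, 22, 23, 24, 25, 26], [101, 102, 102, 99, 87, 76, 79, 93, 106, 102, 95, 89, 83, 77, 73, 82, 92, 100, 105, 110, 114, 118, 121, 126, 134, 142, 142, 138, 133, 127, 121, 115, 111, 108, 105, 102, 99, 94, 80, 66, 55, 54, 53, 53, 53, 52, 52, 53, 53, 55, 60, 65, 68], [177, 178, 179, 170, 143, 116, 106, 109, 112, 106, 100, 94, 89, 83, 80, 88, 98, 106, 111, 116, 120, 123, 126, 131, 139, 147, 147, 142, 137, 132, 125, 119, 116, 113, 111, 108, 105, 100, 88, 74, 64, 64, 63, 63, 63, 63, 63, 64, 64, 65, 70, 74, 77]]
```

Run:
```python
from k import *
t=load("top0")
def yat(A,B,x=.515): return A[1]+(B[1]-A[1])*(x-A[0])/(B[0]-A[0])
for n,a,b,z in (("0",(378.9,200),(382.5,255),.12),("b",(380.6,198),(384.5,254),.1657),("c",(382.5,194),(386.5,250),.1957)):
    print(n,yat(at_z(t,a,z),at_z(t,b,z)))
```

```text
0 -0.2127983150428344
b -0.2121856190601004
c -0.2142519507533844
```

Run:
```python
from bench import *
from k import *
N=rot(sd,sl,0,0); Q=quat(N)
A=np.array([.5148,-.2163,.118])+.007*sd
p,M=Rst()
move_to(tcp(N,A)+[0,0,.12],Q); move_l(tcp(N,A)+[0,0,.05],.2,Q); hold(.1); st("pre")
move_l(tcp(N,A),.1,Q); hold(.2); s0=st("at"); close(); hold(.3); s=st("closed"); print((s["ft_force"]-s0["ft_force"]).round(2))
```

```text
pre t=17.68 p [ 0.5222 -0.2172  0.1579] F [ 0.47 -0.65  0.83] M [ 0.015 -0.018 -0.016] gap 0.0879
at t=18.53 p [ 0.5222 -0.2164  0.1081] F [-0.28  0.13  0.57] M [ 0.008 -0.005  0.003] gap 0.0881
closed t=19.69 p [ 0.5218 -0.214   0.107 ] F [-1.19  7.73  2.26] M [1.266 0.179 0.002] gap 0.0355
[-0.91  7.6   1.69]
```

Run:
```python
from bench import *
from k import *
p,M=Rst()
move_l(p+[0,0,.07],.12); hold(.25); st("lift")
snap("f","scene","top")
s=load("scene_f"); t=load("top_f")
crop(s,180,120,310,250,"pics/sf.png",6)
crop(t,350,170,420,280,"pics/tf.png",6)
```

```text
lift t=20.68 p [ 0.5214 -0.2139  0.1759] F [-0.47  0.08 -4.66] M [ 0.061 -0.041  0.016] gap 0.0351
```

View pics/sf.png

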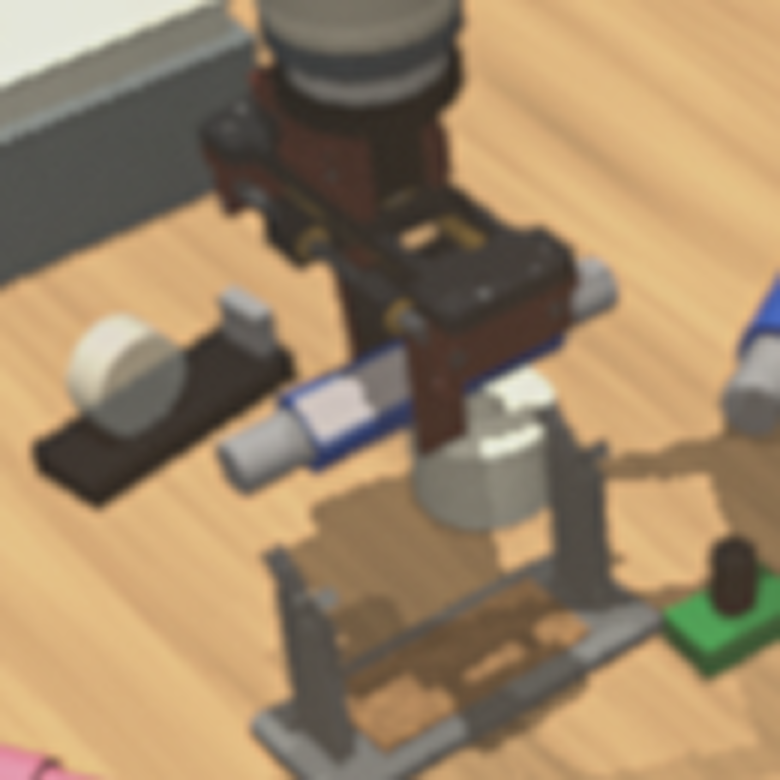

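View pics/tf.png

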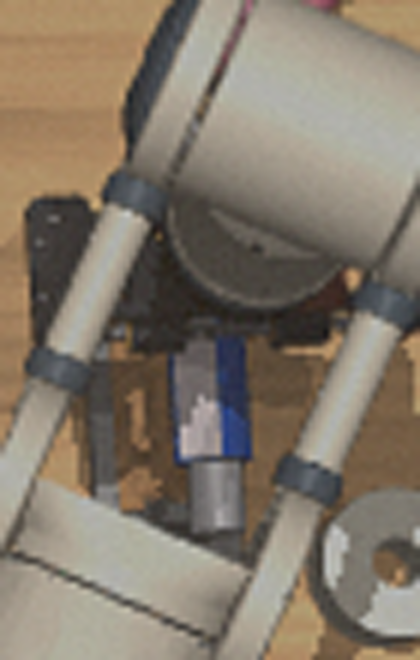

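```bash
cat >> roll.py <<'E'
def prof(g,c,d,lat,hs,u=np.arange(-.030,.0301,.001)):
    cam=-g["view"][:3,:3].T@g["view"][:3,3]; up=np.array([0,0,1.]); acc=0
    for h in hs:
        o=np.array(c)+h*d; v=cam-o; v=v-v@d*d; va=np.arctan2(v@lat,v[2])
        wa=np.cos(va)*lat-np.sin(va)*up; px=proj(g,o+np.outer(u,wa))
        acc=acc+np.stack([map_coordinates(g["frame"][...,k].astype(float),[px[:,1],px[:,0]],order=1) for k in range(3)],-1)/len(hs)
    return np.degrees(va),np.c_[u*1e3,acc[:,0],acc[:,2]].round().astype(int)
E
python3 - <<'E'
from roll import *
c=[.5150,-.2100,.190]
s=load("scene_f"); t=load("top_f")
print(proj(s,np.array(c)+np.outer([.098,.064,.05],sd)),proj(t,np.array(c)+np.outer([-.098,-.064],sd)))
for g,hs in ((s,(.048,.052,.056)),(s,(.075,.085)),(t,(-.045,-.05,-.055)),(t,(-.08,-.085))):
    va,P=prof(g,c,sd,sl,hs); print(va,hs); print(P.T.tolist())
E
```

```text
[[218.53550892 198.94049975]
 [230.0257238  193.04996075]
 [234.67004257 190.6702261 ]] [[385.27319025 258.89369005]
 [384.41779609 246.78676963]]
46.710263558045284 (0.048, 0.052, 0.056)
[[-30, -29, -28, -27, -26, -25, -24, -23, -22, -21, -20, -19, -18, -17, -16, -15, -14, -13, -12, -11, -10, -9, -8, -7, -6, -5, -4, -3, -2, -1, 0, 1, 2, 3, 4, 5, 6, 7, 8, 9, 10, 11, 12, 13, 14, 15, 16, 17, 18, 19, 20, 21, 22, 23, 24, 25, 26, 27, 28, 29, 30], [69, 72, 74, 76, 80, 86, 95, 106, 118, 130, 142, 154, 165, 174, 181, 186, 189, 190, 190, 189, 189, 189, 188, 188, 187, 188, 188, 187, 187, 187, 187, 186, 181, 173, 162, 149, 135, 123, 113, 105, 98, 93, 90, 91, 95, 103, 111, 119, 124, 128, 130, 131, 130, 128, 125, 120, 112, 104, 96, 89, 85], [116, 123, 129, 133, 140, 148, 156, 161, 156, 145, 133, 127, 132, 147, 167, 184, 197, 203, 205, 205, 204, 203, 201, 201, 201, 202, 202, 202, 202, 200, 198, 191, 180, 162, 142, 120, 98, 80, 65, 56, 53, 57, 71, 94, 122, 153, 183, 205, 219, 225, 227, 227, 227, 225, 221, 213, 200, 185, 169, 157, 149]]
46.710263558045284 (0.075, 0.085)
[[-30, -29, -28, -27, -26, -2
[... 1811 characters left out ...]
10, -9, -8, -7, -6, -5, -4, -3, -2, -1, 0, 1, 2, 3, 4, 5, 6, 7, 8, 9, 10, 11, 12, 13, 14, 15, 16, 17, 18, 19, 20, 21, 22, 23, 24, 25, 26, 27, 28, 29, 30], [87, 82, 77, 74, 70, 67, 66, 65, 65, 66, 67, 67, 65, 63, 67, 72, 78, 90, 101, 111, 118, 126, 129, 129, 130, 136, 141, 145, 140, 135, 130, 124, 119, 114, 110, 107, 103, 99, 94, 83, 72, 64, 67, 70, 70, 68, 66, 66, 66, 66, 64, 62, 59, 58, 57, 57, 58, 59, 62, 65, 69], [106, 105, 104, 105, 106, 107, 108, 109, 111, 111, 112, 112, 111, 110, 102, 93, 86, 94, 104, 113, 121, 128, 132, 132, 133, 138, 144, 148, 144, 139, 134, 128, 122, 118, 114, 110, 106, 102, 98, 89, 79, 75, 81, 87, 88, 85, 81, 80, 79, 78, 75, 71, 68, 67, 65, 67, 71, 74, 76, 80, 84]]
```

Run:
```python
from k import *
p=np.array([.5214,-.2139+.0042,.1759]); M=rot(sd,sl,0,0)
for n in ("scene_f","top_f"):
    g=load(n); c=cloud(g)[g["depth"]>0]; q=(c-p)@M; q[:,2]+=.011
    m=(abs(q[:,0])<.06)&(abs(q[:,1])<.15)&(q[:,2]<.0)&(q[:,2]>-.25); q=q[m]
    for lo in np.arange(0,.2,.015):
        k=(-q[:,2]>lo)&(-q[:,2]<lo+.015); 
        if k.sum()>5: print(n,"b %.3f"%lo,k.sum(),"x",np.percentile(q[k,0],[1,99]).round(3),"y",np.percentile(q[k,1],[1,99]).round(3))
```

```text
scene_f b 0.000 210 x [-0.059  0.054] y [-0.03   0.023]
scene_f b 0.015 142 x [-0.057 -0.001] y [-0.031  0.024]
scene_f b 0.030 30 x [-0.014 -0.01 ] y [-0.036  0.026]
scene_f b 0.045 15 x [-0.015 -0.   ] y [-0.075  0.024]
scene_f b 0.060 205 x [-0.036  0.029] y [-0.083  0.076]
scene_f b 0.075 366 x [-0.035  0.027] y [-0.083  0.081]
scene_f b 0.090 615 x [-0.035  0.029] y [-0.09   0.084]
scene_f b 0.105 240 x [-0.03   0.026] y [-0.067  0.082]
scene_f b 0.120 93 x [-0.021  0.021] y [-0.034  0.013]
scene_f b 0.135 53 x [-0.035  0.015] y [-0.041  0.013]
scene_f b 0.150 212 x [-0.039  0.028] y [-0.04   0.032]
scene_f b 0.165 89 x [-0.039  0.016] y [-0.013  0.035]
scene_f b 0.180 190 x [-0.041  0.029] y [-0.021  0.037]
scene_f b 0.195 219 x [-0.04   0.028] y [-0.018  0.036]
top_f b 0.000 84 x [0.012 0.059] y [-0.02   0.016]
top_f b 0.015 127 x [0.008 0.06 ] y [-0.015  0.013]
top_f b 0.060 16 x [0.02 0.03] y [-0.054  0.038]
top_f b 0.075 171 x [-0.017  0.031] y [-0.063  0.051]
top_f b 0.090 167 x [-0.034  0.031] y [-0.089  0.087]
top_f b 0.105 140 x [-0.034  0.028] y [-0.089  0.086]
top_f b 0.150 66 x [0.001 0.035] y [-0.043  0.034]
top_f b 0.165 7 x [0.017 0.034] y [-0.011  0.03 ]
top_f b 0.180 40 x [-0.004  0.036] y [-0.027  0.037]
top_f b 0.195 76 x [-0.016  0.036] y [-0.03   0.036]
```

Run:
```python
from bench import *
from k import *
loc=np.array([0,0,-.0087]); np.save("loc2.npy",loc)
L=40
N=rot(py,-px,L*D,1); Q=quat(N)
seat=np.array([.570,.2423,.118])-.0085*py
b=-N[:,2]
def pose(t): return seat+t*b-N@loc
p,M=Rst(); st("0")
move_l(p+[-.02,0,.13],.25)
# intermediate: over the middle, vertical tool, yawed
mid=np.array([.40,.02,.36]); N2=rot(py,-px,20*D,1)
for nm,a,q in (("mid",mid,quat(N2)),("hover",pose(.16),Q)):
    j=inverse_kinematics(a,q); print(nm,None if j is None else np.round(j,2))
move_to(mid,quat(N2)); st("mid")
move_to(pose(.16),Q); st("hover")
move_l(pose(.07),.15,Q); hold(.25); st("70")
snap("g","scene","top")
s=load("scene_g"); t=load("top_g")
crop(s,270,210,420,370,"pics/sg.png",5)
crop(t,170,150,290,260,"pics/tg.png",6)
```

```text
0 t=20.77 p [ 0.5216 -0.2139  0.1764] F [-0.09  0.82 -4.39] M [ 0.036 -0.01   0.035] gap 0.0359
mid [-0.05 -0.68  1.65  0.02  1.82 -0.05]
hover [ 0.64 -0.64  1.97 -0.41  1.25  0.65]
mid t=23.20 p [0.4001 0.0198 0.3592] F [-0.05  0.3  -4.83] M [-0.078  0.404 -0.023] gap 0.0355
hover t=24.21 p [0.4731 0.2325 0.2348] F [-0.36 -0.01 -3.38] M [-0.15   0.742 -0.072] gap 0.0355
70 t=25.21 p [0.5307 0.2339 0.1663] F [ 0.02 -0.16 -3.23] M [-0.189  0.76   0.004] gap 0.0354
```

View pics/sg.png

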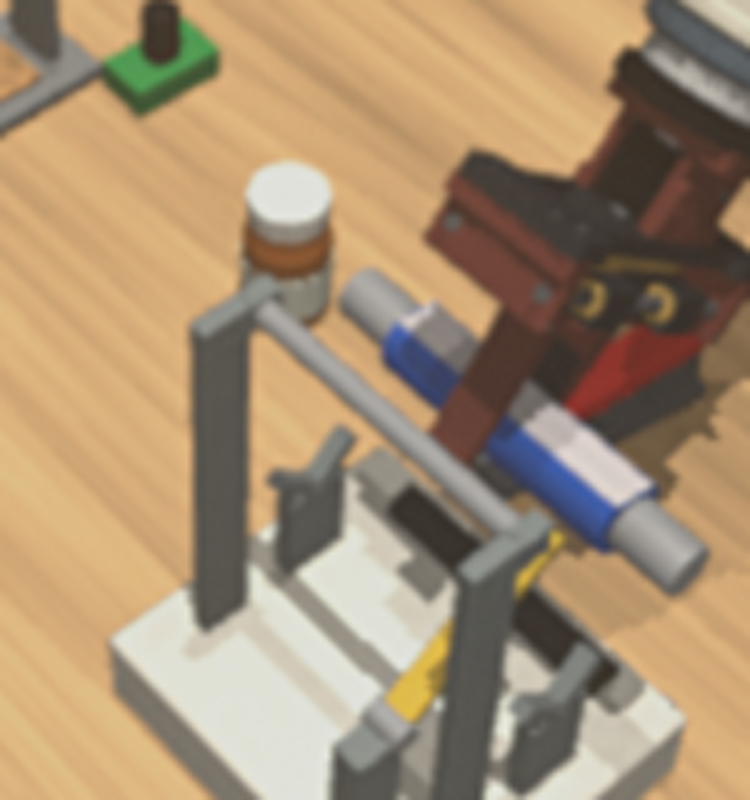

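View pics/tg.png

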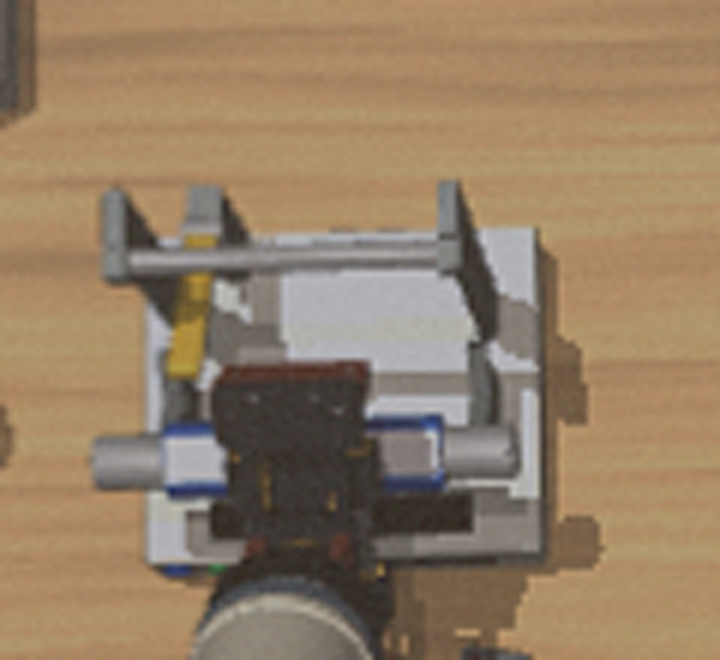

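Run:
```python
from roll import *
t=load("top_g"); s=load("scene_g"); o=(170,150)
loc=np.load("loc2.npy"); N=rot(py,-px,40*D,1); tc=np.array([.5307,.2339,.1663]); ax=tc+N@loc+.0085*py; print("robot axis",ax)
for z in (ax[2],ax[2]+.004):
    l=at_z(t,c2p((128,463),o,6),z); r=at_z(t,c2p((482,452),o,6),z); print(z,"L",l.round(4),"R",r.round(4))
    bl=at_z(t,c2p((165,462),o,6),z); br=at_z(t,c2p((443,453),o,6),z); print("barrel mid",((bl+br)/2).round(4), "len",np.linalg.norm(bl-br), "yaw",np.arctan2(-(l-r)[0],(l-r)[1]))
# roll of flat in top & scene : lat=-px
c=[.5235,.2435,.174]
d=py
for nm,g,hs in (("top",t,(.045,.05,.055)),("topR",t,(-.05,-.055)),("scene",s,(.035,.045,.055)),("topJ",t,(.08,.085)),("topJR",t,(-.08,-.085)),("sceneJ",s,(.08,.085))):
    va,Pp=prof(g,c,d,-px,hs); print(nm,round(va,1)); print(Pp.T.tolist())
```

```text
robot axis [0.52504839 0.24236065 0.17296459]
0.17296458665513512 L [0.5254 0.3284 0.173 ] R [0.5264 0.1629 0.173 ]
barrel mid [0.5259 0.2462 0.173 ] len 0.12995968714240408 yaw 0.005755883733126028
0.17696458665513512 L [0.5246 0.3276 0.177 ] R [0.5256 0.1625 0.177 ]
barrel mid [0.5251 0.2456 0.177 ] len 0.1296490964941411 yaw 0.005755883733125996
top 11.5
[[-30, -29, -28, -27, -26, -25, -24, -23, -22, -21, -20, -19, -18, -17, -16, -15, -14, -13, -12, -11, -10, -9, -8, -7, -6, -5, -4, -3, -2, -1, 0, 1, 2, 3, 4, 5, 6, 7, 8, 9, 10, 11, 12, 13, 14, 15, 16, 17, 18, 19, 20, 21, 22, 23, 24, 25, 26, 27, 28, 29, 30], [70, 70, 70, 69, 68, 68, 68, 69, 73, 78, 83, 93, 104, 114, 123, 133, 145, 160, 175, 179, 180, 180, 181, 181, 182, 182, 182, 182, 182, 181, 181, 181, 182, 181, 180, 180, 171, 161, 150, 134, 117, 102, 97, 91, 92, 104, 115, 122, 123, 125, 108, 88, 69, 71, 73, 76, 81, 86, 89, 89, 89], [81, 81, 81, 81, 80, 80, 79, 79, 75, 69, 64, 62, 60, 63, 78, 93, 114, 142, 169, 177, 176, 176, 177, 178, 179, 178, 178, 177, 177, 176, 176, 178, 179, 178, 176, 175, 155, 131, 108, 88, 68, 53, 58, 63, 
[... 3627 characters left out ...]
, 9, 10, 11, 12, 13, 14, 15, 16, 17, 18, 19, 20, 21, 22, 23, 24, 25, 26, 27, 28, 29, 30], [106, 106, 107, 108, 109, 109, 108, 107, 107, 107, 107, 107, 107, 108, 109, 110, 107, 101, 94, 91, 95, 103, 112, 121, 128, 134, 140, 146, 151, 155, 160, 164, 169, 172, 174, 173, 169, 165, 161, 156, 151, 145, 136, 125, 116, 111, 110, 111, 112, 114, 113, 110, 108, 106, 105, 105, 106, 107, 109, 110, 110], [185, 185, 187, 189, 190, 190, 189, 188, 187, 186, 186, 187, 188, 190, 193, 194, 186, 168, 144, 121, 110, 110, 118, 126, 134, 141, 147, 153, 158, 163, 167, 172, 176, 180, 182, 180, 177, 173, 168, 163, 158, 154, 154, 159, 169, 182, 192, 198, 201, 202, 200, 194, 189, 186, 185, 185, 187, 189, 192, 194, 194]]
```

Run:
```python
from bench import *
from k import *
loc=np.load("loc2.npy"); N=rot(py,-px,40*D,1); Q=quat(N); np.save("Np.npy",N)
seat=np.array([.570,.2423-.002,.118])-.0085*py; b=-N[:,2]
def Fm(n=8): return np.mean([(hold(.01),state()["ft_force"])[1] for _ in range(n)],0)
def axis():
    p,M=Rst(); return p+M@loc+.0085*py
F0=Fm(); print("F0",F0.round(2))
for t in (.035,.012,.006,.003,.001,-.001,-.003,-.005):
    move_l(seat+t*b-N@loc,.1 if t>.01 else .03,Q); hold(.08); F=Fm()-F0
    print(t,axis().round(4),F.round(2))
    if np.abs(F).max()>5: break
```

```text
F0 [ 0.08 -0.22 -4.19]
0.035 [0.5476 0.2404 0.1458] [0.09 0.3  0.07]
0.012 [0.5623 0.2404 0.1279] [-0.37  0.    0.28]
0.006 [0.5662 0.2403 0.1226] [-0.1   0.31  0.22]
0.003 [0.5681 0.2403 0.1203] [-0.18  0.28  0.1 ]
0.001 [0.5693 0.2403 0.1187] [0.23 0.23 0.2 ]
-0.001 [0.5707 0.2404 0.1179] [-4.95 -0.4   4.02]
-0.003 [0.571  0.2405 0.1174] [-24.36  -4.07  14.37]
```

```bash
cat > pl.py <<'E'
from bench import *
from k import *
loc=np.load("loc2.npy"); N=np.load("Np.npy"); Q=quat(N)
F0=np.array([.08,-.1,-4.19])
def Fm(n=8): return np.mean([(hold(.01),state()["ft_force"])[1] for _ in range(n)],0)
def axis():
    p,M=Rst(); return p+M@loc+.0085*py
def to(x,z,y=.2403,sp=.03,N=N):
    move_l(np.array([x,y,z])-.0085*py-N@loc,sp,quat(N)); hold(.08); F=Fm()-F0; print((x,z),axis().round(4),F.round(2)); return F
E
python3 - <<'E'
from pl import *
to(.5693,.1195)
to(.5680,.1185)
to(.5680,.1175)
F=to(.5680,.1165)
if abs(F).max()<6: to(.568,.1155)
E
```

```text
(0.5693, 0.1195) [0.5693 0.2402 0.119 ] [-0.3  -0.23 -0.19]
(0.568, 0.1185) [0.5679 0.2403 0.1183] [-0.13  0.16  0.22]
(0.568, 0.1175) [0.5682 0.2404 0.1179] [2.17 0.5  1.16]
(0.568, 0.1165) [0.5685 0.2405 0.1175] [ 2.47 -0.03  4.27]
(0.568, 0.1155) [0.5688 0.2405 0.1171] [ 3.67 -0.56  8.94]
```

Run:
```python
from pl import *
to(.5679,.1190)
F=to(.5679,.1179)
gripper_open(); hold(.15); st("open")
p,M=Rst(); move_l(p-.10*M[:,2],.2); hold(.1)
snap("h","scene","top"); st()
s=load("scene_h"); t=load("top_h")
crop(s,285,240,405,370,"pics/sh.png",6)
crop(t,180,165,280,255,"pics/th.png",7)
```

```text
(0.5679, 0.119) [0.5676 0.2402 0.1184] [ 1.8  -0.12  5.35]
(0.5679, 0.1179) [0.568  0.2403 0.118 ] [ 2.62 -0.02  5.88]
open t=32.61 p [0.5736 0.2318 0.1113] F [ 0.05 -0.19  0.51] M [-0.051  0.326 -0.043] gap 0.0879
 t=33.46 p [0.5093 0.2309 0.1858] F [-0.32  0.21  0.21] M [-0.112  0.337  0.016] gap 0.0876
```

View pics/sh.png

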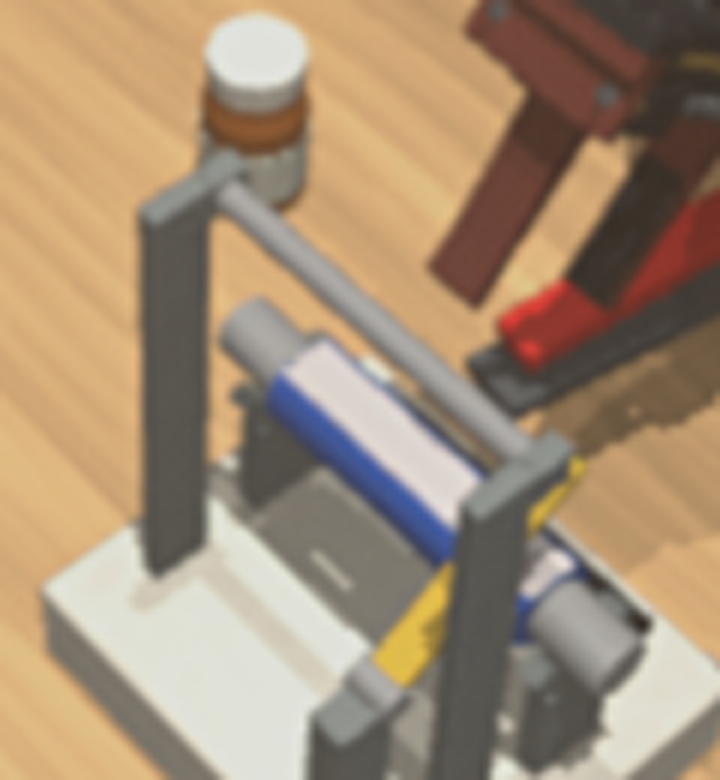

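View pics/th.png

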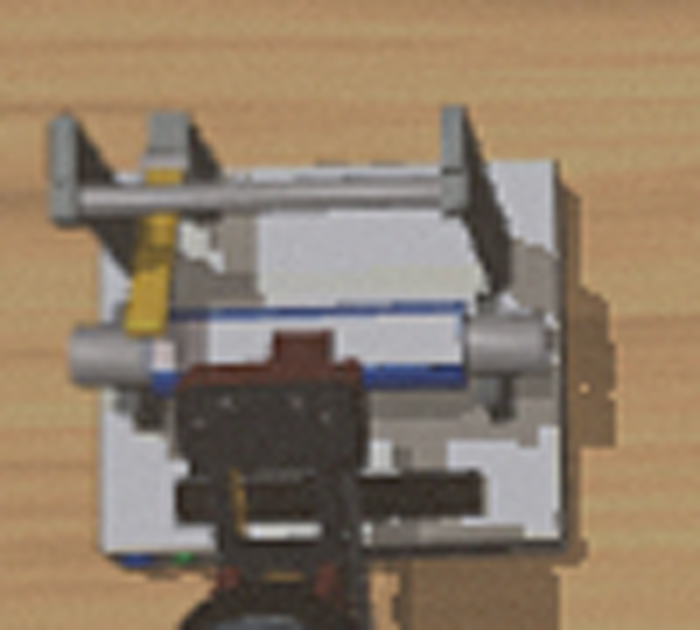

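```bash
cat > rl.py <<'E'
from roll import *
from scipy.optimize import brentq
def cross(u,R,lo,hi,lev):
    out=[]
    for i in range(len(u)-1):
        if lo<=u[i]<hi and (R[i]-lev)*(R[i+1]-lev)<0: out.append(round(u[i]+(lev-R[i])/(R[i+1]-R[i]),1))
    return out
def rep(tag,c=(.5695,.2437,.12),hsT=(-.045,-.05,-.055,-.06),hsS=(-.055,-.045,-.035,-.025,-.015),cams=("top","scene")):
    for cam,hs in (("top",hsT),("scene",hsS)):
        if cam not in cams: continue
        va,P=prof(load(f"{cam}_{tag}"),c,py,-px,hs); print(cam,round(va,1)); print(P.T.tolist())
E
python3 -c "
from rl import *
rep('h')"
```

```text
top 12.6
[[-30, -29, -28, -27, -26, -25, -24, -23, -22, -21, -20, -19, -18, -17, -16, -15, -14, -13, -12, -11, -10, -9, -8, -7, -6, -5, -4, -3, -2, -1, 0, 1, 2, 3, 4, 5, 6, 7, 8, 9, 10, 11, 12, 13, 14, 15, 16, 17, 18, 19, 20, 21, 22, 23, 24, 25, 26, 27, 28, 29, 30], [168, 168, 168, 169, 169, 170, 172, 174, 176, 179, 168, 153, 139, 138, 139, 141, 155, 170, 184, 184, 183, 182, 182, 182, 181, 181, 181, 180, 181, 181, 182, 183, 184, 183, 181, 178, 164, 140, 115, 107, 111, 115, 111, 103, 95, 89, 85, 81, 85, 92, 98, 98, 97, 96, 96, 95, 95, 97, 99, 103, 110], [177, 177, 177, 178, 178, 179, 180, 178, 177, 175, 154, 127, 101, 96, 95, 96, 124, 154, 181, 181, 179, 177, 177, 177, 177, 176, 176, 175, 176, 177, 178, 179, 180, 179, 177, 175, 153, 115, 76, 60, 59, 58, 57, 56, 56, 60, 65, 71, 84, 99, 112, 112, 111, 110, 109, 109, 109, 110, 112, 115, 123]]
scene -27.7
[[-30, -29, -28, -27, -26, -25, -24, -23, -22, -21, -20, -19, -18, -17, -16, -15, -14, -13, -12, -11, -10, -9, -8, -7, -6, -5, -4, -3, -2, -1, 0, 1, 2, 3, 4, 5, 6, 7, 8, 9, 10, 11, 12, 13, 14, 15, 16, 17, 18, 19, 20, 21, 22, 23, 24, 25, 26, 27, 28, 29, 30], [95, 95, 94, 94, 95, 95, 96, 97, 98, 100, 102, 103, 103, 100, 99, 99, 104, 111, 120, 128, 135, 141, 148, 153, 156, 160, 165, 171, 180, 190, 199, 205, 207, 208, 207, 206, 206, 206, 206, 206, 206, 207, 208, 208, 206, 201, 191, 178, 162, 148, 139, 137, 137, 134, 127, 116, 106, 102, 106, 115, 127], [108, 108, 108, 108, 108, 108, 109, 111, 112, 114, 116, 116, 111, 102, 89, 76, 67, 64, 64, 64, 65, 66, 66, 66, 67, 74, 95, 124, 156, 186, 208, 220, 223, 222, 221, 220, 219, 219, 219, 219, 220, 220, 221, 222, 219, 212, 194, 172, 148, 135, 136, 148, 161, 170, 172, 166, 154, 142, 132, 130, 135]]
```

Run:
```python
from ov import *
from scipy.optimize import least_squares
P=[.570,.2437,.007]
def tip(k): return w2d([(.075-.1*np.cos(k)+.004*np.sin(k),.054,.138+.1*np.sin(k)+.004*np.cos(k))],P)
t=load("top_h"); s=load("scene_h")
for k in (.5,.55,.6,.65,.7,.75): print(k,((proj(t,tip(k))-[180,165]+.5)*7-.5).round(),((proj(s,tip(k))-[285,240]+.5)*6-.5).round(),tip(k).round(4))
from bench import *
from k import *
def rk(lean):
    u=np.array([0,0,1.]); z=-(np.sin(lean*D)*(-px)+np.cos(lean*D)*u); y=py; return np.c_[np.cross(y,z),y,z]
for f in (1,-1):
  for l in (0,15,25,35):
    M=rk(l); 
    if f<0: M=M@np.diag([-1,-1,1])
    for h in (0,.12):
        q=inverse_kinematics(np.array([.552,.296,.135+h])-.008*M[:,2],quat(M)); print(f,l,h,None if q is None else np.round(q,2))
print(state()["joint_pos"].round(2))
```

```text
0.5 [[150. 343.]] [[577. 462.]] [[0.5588 0.2976 0.1895]]
0.55 [[148. 334.]] [[572. 459.]] [[0.5615 0.2976 0.1937]]
0.6 [[146. 325.]] [[567. 456.]] [[0.5643 0.2977 0.1978]]
0.65 [[144. 315.]] [[562. 454.]] [[0.5674 0.2977 0.2017]]
0.7 [[142. 305.]] [[556. 453.]] [[0.5707 0.2977 0.2055]]
0.75 [[141. 295.]] [[549. 452.]] [[0.5742 0.2977 0.2091]]
1 0 0 [ 0.44  0.16  1.31 -0.    1.67 -1.14]
1 0 0.12 [ 0.44  0.17  1.08 -0.    1.88 -1.14]
1 15 0 [ 0.51 -0.05  1.55 -0.13  1.41 -1.07]
1 15 0.12 [ 0.51 -0.04  1.33 -0.12  1.62 -1.09]
1 25 0 [ 0.56 -0.17  1.7  -0.24  1.25 -0.98]
1 25 0.12 [ 0.56 -0.18  1.49 -0.23  1.45 -1.03]
1 35 0 [ 0.62 -0.28  1.84 -0.38  1.09 -0.86]
1 35 0.12 [ 0.62 -0.3   1.65 -0.35  1.29 -0.94]
-1 0 0 [ 0.44  0.16  1.31 -0.    1.67  2.  ]
-1 0 0.12 [ 0.44  0.17  1.08 -0.    1.88  2.  ]
-1 15 0 [ 0.51 -0.05  1.55 -0.13  1.41  2.08]
-1 15 0.12 [ 0.51 -0.04  1.33 -0.12  1.62  2.05]
-1 25 0 [ 0.56 -0.17  1.7  -0.24  1.25  2.16]
-1 25 0.12 [ 0.56 -0.18  1.49 -0.23  1.45  2.11]
-1 35 0 [ 0.62 -0.28  1.84 -0.38  1.09  2.28]
-1 35 0.12 [ 0.62 -0.3   1.65 -0.35  1.29  2.2 ]
[ 0.58 -0.56  2.   -0.4   1.12  0.64]
```

```bash
cat > kp.py <<'E'
from bench import *
from k import *
O=np.array([.5694,.2425,-.0033])
def rk(lean):
    u=np.array([0,0,1.]); z=-(np.sin(lean*D)*(-px)+np.cos(lean*D)*u); return np.c_[np.cross(py,z),py,z]
M=rk(25); Q=quat(M)
def T(x,z,y=.054): return O+x*px+y*py+np.array([0,0,z])-.010*M[:,0]-.008*M[:,2]
def C(k,d=.09,h=.004): return .075-d*np.cos(k)+h*np.sin(k), .138+d*np.sin(k)+h*np.cos(k)
def Fm(n=6): return np.mean([(hold(.01),state()["ft_force"])[1] for _ in range(n)],0)
E
python3 - <<'E'
from kp import *
p,_=Rst(); move_l(p+[-.03,0,.08],.25); close(); st("c")
move_to(T(-.07,.225),Q); st("pre")
x,z=C(.62); move_l(T(x,z+.015),.12,Q); hold(.2); F0=Fm(); print("F0",F0.round(2)); np.save("F0k.npy",F0)
for k in (.62,.5,.35,.2,.1):
    move_l(T(*C(k)),.1,Q); F=Fm(4)-F0; print(k,F.round(2),state()["ee_pos"].round(4),round(state()["time"],2))
    if np.linalg.norm(F)>25: break
snap("i","scene","top")
crop(load("scene_i"),285,240,405,370,"pics/si.png",6); crop(load("top_i"),180,165,280,255,"pics/ti.png",7)
E
```

```text
c t=35.28 p [0.4793 0.2309 0.2658] F [-0.66  0.09 -0.15] M [-0.071  0.318  0.04 ] gap 0.0007
pre t=36.70 p [0.5047 0.296  0.2333] F [ 0.7  -1.09 -0.57] M [-0.011  0.191 -0.01 ] gap 0.0007
F0 [-0.44 -0.26 -0.24]
0.62 [0.24 0.4  0.24] [0.5784 0.2964 0.201 ] 38.07
0.5 [ 0.47 -0.05  0.75] [0.5725 0.2965 0.1928] 38.36
0.35 [0.54 0.73 0.22] [0.5664 0.2964 0.1806] 38.67
0.2 [ 0.85  0.42 -0.01] [0.5621 0.2964 0.1677] 38.99
0.1 [0.37 0.17 0.44] [0.5604 0.2964 0.1588] 39.27
```

View pics/si.png

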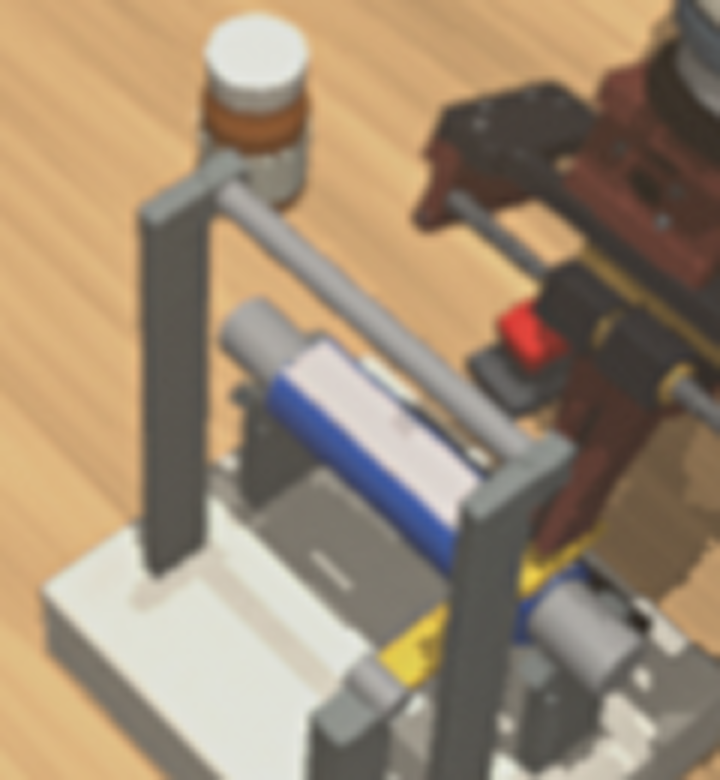

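Run:
```python
from kp import *
F0=np.load("F0k.npy")
for k in (.05,.02,0,-.02,-.04,-.06,-.08,-.1,-.12,-.14):
    move_l(T(*C(k)),.05,Q); hold(.05); F=Fm(5)-F0; p=state()["ee_pos"]; print(k,F.round(2),p.round(4),"z-cmd",(p-T(*C(k)))[2].round(4),round(state()["time"],2))
    if F[2]>9: break
snap("j","scene","top")
crop(load("scene_j"),285,240,405,370,"pics/sj.png",6); crop(load("top_j"),180,165,280,255,"pics/tj.png",7)
```

```text
0.05 [0.13 0.51 0.56] [0.5599 0.2964 0.1545] z-cmd -0.0002 39.72
0.02 [-1.8  -0.94  5.73] [0.5601 0.2965 0.1534] z-cmd 0.0014 40.06
0 [-4.87 -2.38 10.32] [0.5602 0.2966 0.1532] z-cmd 0.003 40.4
```

View pics/sj.png

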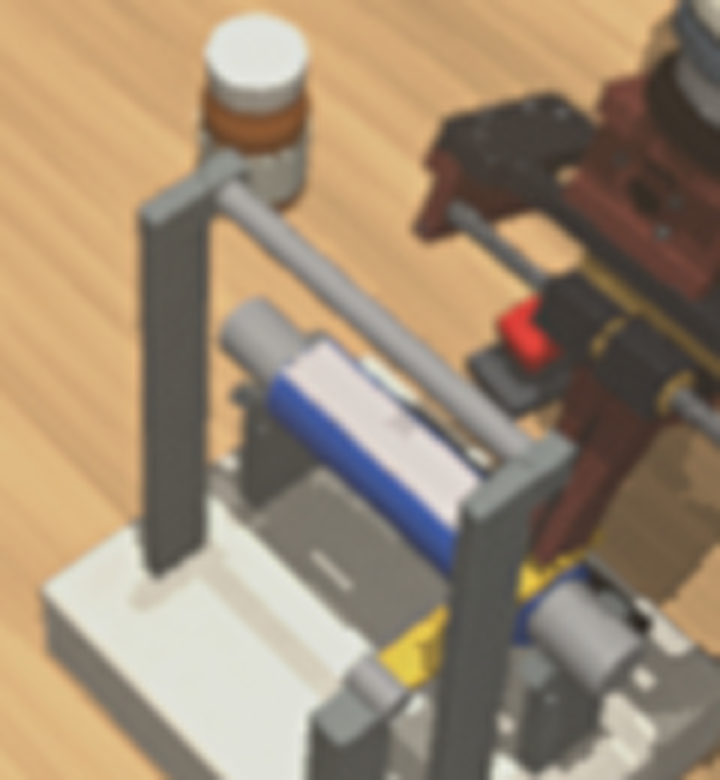

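Run:
```python
from kp import *
F0=np.load("F0k.npy")
for k in (-.03,-.06,-.09):
    move_l(T(*C(k)),.05,Q); hold(.1); F=Fm(5)-F0; p=state()["ee_pos"]; print(k,F.round(2),"corner z",(p+.010*M[:,0]+.008*M[:,2])[2].round(4),round(state()["time"],2))
    if F[2]>22: break
# release straight up then away to the front
p=state()["ee_pos"]; move_l(p+[0,0,.03],.1,Q); p=state()["ee_pos"]; move_l(p+[-.12,0,.08],.25,Q); st("away")
snap("l","scene","top")
crop(load("scene_l"),285,240,405,370,"pics/sl.png",6); crop(load("top_l"),180,165,280,255,"pics/tl.png",7)
```

```text
-0.03 [-11.14  -4.83  18.02] corner z 0.1413 40.89
-0.06 [-18.13  -6.98  26.46] corner z 0.1411 41.28
away t=42.53 p [0.4406 0.2966 0.2604] F [-0.27 -0.05 -1.37] M [ 0.037  0.182 -0.024] gap 0.0004
```

View pics/sl.png

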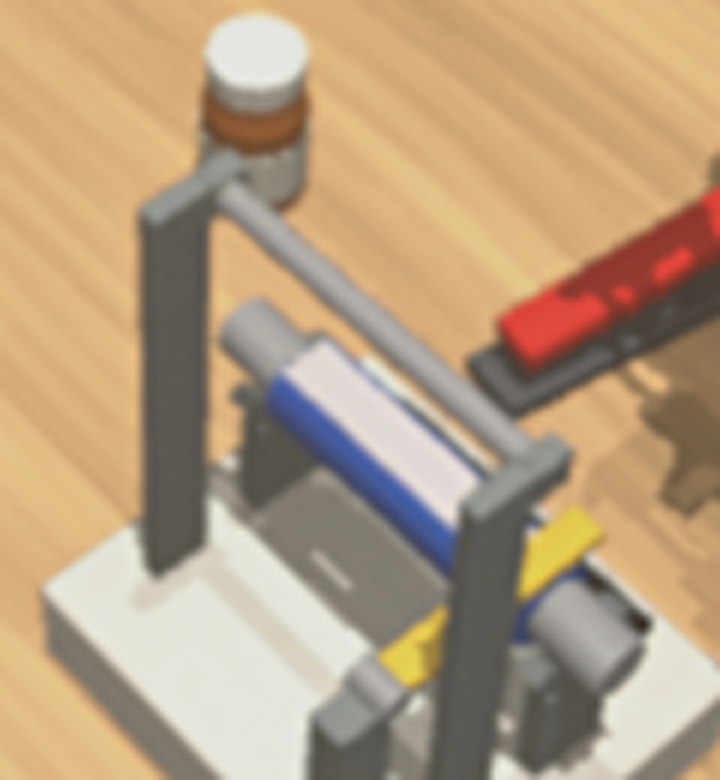

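View pics/tl.png

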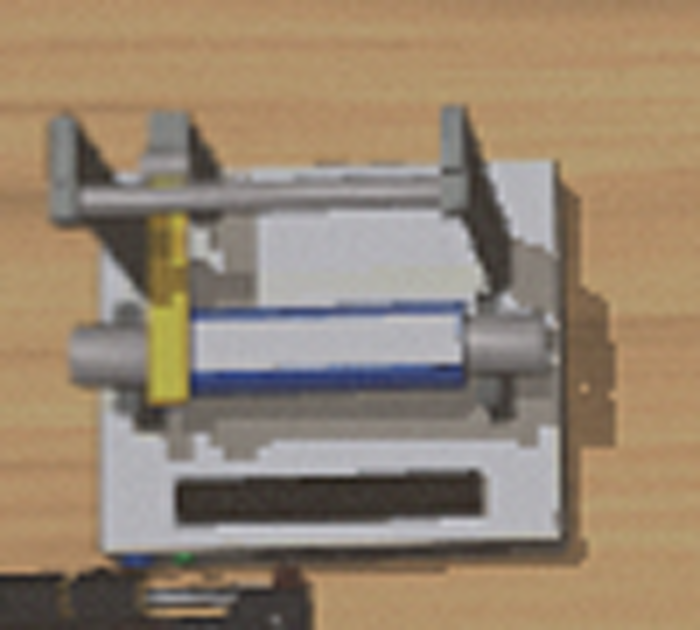

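Run:
```python
from rl import *
from ov import *
rep('l',hsT=(-.055,-.045,-.035,-.025,-.015,-.005,.005,.015,.025))
P=[.570,.2437,.007]
t=load("top_l"); s=load("scene_l")
for k in (0,.03,.06):
    E=[(.075-.1*np.cos(k)+h*np.sin(k),y,.138+.1*np.sin(k)+h*np.cos(k)) for h,y in ((.004,.046),(.004,.062),(-.004,.062))]
    W=w2d(E,P); print(k,((proj(s,W)-[285,240]+.5)*6-.5).round().tolist(),((proj(t,W)-[180,165]+.5)*7-.5).round().tolist())
for n,g,(x0,y0,x1,y1) in (("t",t,(180,165,280,255)),("s",s,(285,240,405,370))):
    f=g["frame"].astype(int); m=(f[...,2]>f[...,0]+70)&(f[...,1]>f[...,0]+60)&(g["depth"]>0); z=np.zeros_like(m); z[y0:y1,x0:x1]=1; m&=z
    m=cv2.erode(m.astype(np.uint8),np.ones((3,3)))>0
    c=cloud(g)[m]; ok=(abs(c[:,2]-.142)<.02)&(abs(c[:,1]-.297)<.02); c=c[ok]
    A=np.c_[c[:,0]-.60,np.ones(len(c))]; q,res,_,_=np.linalg.lstsq(A,c[:,2],rcond=None); r=c[:,2]-A@q
    print(n,len(c),"slope",-q[0],"+-",r.std()/np.sqrt(len(c))/c[:,0].std(),"z@.60",q[1],"x",c[:,0].min(),c[:,0].max())
```

```text
top 12.6
[[-30, -29, -28, -27, -26, -25, -24, -23, -22, -21, -20, -19, -18, -17, -16, -15, -14, -13, -12, -11, -10, -9, -8, -7, -6, -5, -4, -3, -2, -1, 0, 1, 2, 3, 4, 5, 6, 7, 8, 9, 10, 11, 12, 13, 14, 15, 16, 17, 18, 19, 20, 21, 22, 23, 24, 25, 26, 27, 28, 29, 30], [164, 164, 164, 164, 165, 166, 167, 169, 171, 170, 163, 152, 139, 131, 132, 144, 160, 174, 182, 185, 185, 184, 183, 183, 183, 183, 183, 183, 183, 183, 184, 184, 184, 184, 182, 179, 170, 156, 140, 128, 120, 116, 111, 105, 97, 90, 85, 85, 88, 94, 97, 99, 98, 98, 98, 98, 99, 101, 105, 112, 118], [171, 171, 171, 171, 171, 172, 172, 172, 171, 166, 154, 132, 106, 88, 86, 102, 128, 154, 173, 181, 182, 180, 179, 179, 178, 178, 178, 178, 179, 179, 180, 180, 180, 180, 177, 169, 151, 121, 91, 69, 59, 58, 58, 59, 60, 63, 68, 77, 89, 102, 110, 112, 112, 111, 110, 110, 112, 114, 119, 126, 133]]
scene -27.7
[[-30, -29, -28, -27, -26, -25, -24, -23, -22, -21, -20, -19, -18, -17, -16, -15, -14, -13, -12, -11, -10, -9, -8, -7, -6, -5, -4, -3, -2, -1, 0, 1, 2, 3, 4, 5, 6, 7, 8, 9, 10, 11, 12, 13, 14, 15, 16, 17, 18, 19, 20, 21, 22, 23, 24, 
[... 470 characters left out ...]
4, 226, 226, 225, 224, 223, 223, 223, 223, 223, 224, 225, 226, 225, 219, 204, 182, 160, 154, 164, 186, 204, 214, 213, 202, 183, 162, 145, 137, 140]]
0 [[575.0, 506.0], [609.0, 536.0], [606.0, 549.0]] [[189.0, 401.0], [150.0, 403.0], [153.0, 407.0]]
0.03 [[576.0, 501.0], [610.0, 531.0], [608.0, 544.0]] [[188.0, 400.0], [149.0, 401.0], [152.0, 405.0]]
0.06 [[576.0, 497.0], [610.0, 526.0], [608.0, 539.0]] [[187.0, 397.0], [147.0, 399.0], [151.0, 404.0]]
t 46 slope 0.0010791047716012625 +- 0.05494236295479386 z@.60 0.14451647119704908 x 0.5492423905976239 0.5848488045708369
s 82 slope -0.0016312404235442424 +- 0.005779747700656685 z@.60 0.14109912174470626 x 0.5462337312303073 0.6338364966559287
```

Run:
```python
from h import *
a=load("top0")["frame"]; b=load("top_l")["frame"]
d=np.abs(a.astype(int)-b).max(2)>60
im=b.copy(); im[d]=(255,0,255); cv2.imwrite("pics/diff.png",im)
```

```text
(no output)
```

View pics/diff.png

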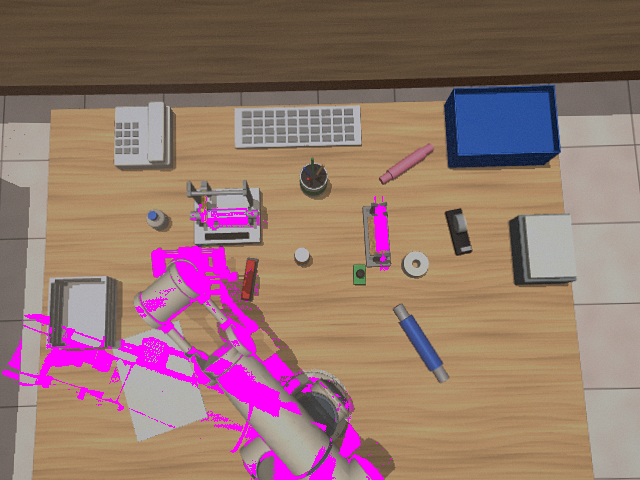

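The difference image shows changes only at the printer, the empty stand and the arm with its shadow. Every bystander is where it started. Handing in.

Run:
```python
from bench import *
from k import *
st("final"); job_done()
```

```text
final t=42.63 p [0.4408 0.2962 0.2595] F [-0.03  0.83 -0.44] M [-0.013  0.163 -0.039] gap 0.0003
the job is handed in; nothing more can be done
```

The blue spindle from the stand is lying in both printer bearings with its flat up, and the keeper is down on it. I handed the job in at 42.6 s of the 72 s allowed; no verdict was reported.

**What I did:** The flat started about 133° from up. I gripped the spindle on its flat, turned it about 93° and set it back in the stand. Then I regripped it upright and carried it to the printer with the hand leaned 40° to the front. In the bearings I found the V centre by force. I let go about 1.5 mm toward the front so it would roll the last 8° or so upright. I then pushed the keeper down with the closed fingers, up to about 26 N, and backed away.

**Last checks:**
- **Flat:** about 1° from up in the top view. The scene view, taken before the keeper was pressed, gave −2 to −4°. The limit is 8.6°.
- **Keeper:** the depth slope from the scene camera is 0.00 ± 0.006 rad, and its tip is drawn where a closed keeper should be. The top camera's slope was too noisy to help.
- **Spindle:** seated in both bearings. I judged this from the pictures and did not measure its distance from the seat at the end.
- **Bystanders:** unmoved in the before/after difference image. The stapler was partly in the arm's shadow.
- **Robot:** about 12 cm in front of and above the printer, touching nothing.

**What disagreed:**
- **Positions:** robot and camera positions differed by 1 to 4 mm, so I relied on contact forces for the final seating.
- **Roll in the hand:** estimates of the spindle's roll in the second grip differed by about 5°, which the off-centre release made up for.
- **Seating force:** on the first try at the bearings the spindle met the rear side of a V with about 28 N before I backed off.

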